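Restock the toy road rows, old blocks to the front

ROBOT

A 6-joint arm with a two-finger parallel gripper is mounted at the origin on the work surface. World frame = base frame: x ahead of the robot, y to its left, z up, the work surface at z = 0. Lengths are in m, angles in rad, forces in N, time in s.
With the tool pointing down it reaches from about 0.325 to 0.85 m from the base axis. Payload 4.4 kg.
Tool frame: the origin (TCP) lies on the centre line of the jaws, within the pads' length; the fingertips stand 14 mm ahead of it and the grasp point (between the pads) lies 5 mm behind it (bot.tip_extent is the distance from the TCP to the fingertips, in m); y points along the fingers, z is the direction in which the jaws open and shut, and the axes are right-handed (so a half turn about y gives the same grasp; the last joint's range is limited). The gripper opens to 94 mm and grips with 3 to 60 N. Pads are 16 mm wide; open, the fingers measure 119 mm over their backs; the gripper's body (75 mm by 177 mm) begins 78 mm behind the grasp point.
Start: joints at [-1.381, 0.207, 1.542, -0, 1.393, -0.15], TCP at [0.192, -0.542, 0.189] pointing down, gripper open.
Joint ranges: [-2.73, 2.73], [-0.86, 2.22], [0.23, 2.46], [-1.11, 4.25], [0.08, 2.63], [-2.82, 2.82]. Speed limits (rad/s): [2.79, 2.79, 3.14, 3.14, 3.14, 3.14].

INTERFACE

Orientations are given as a rotation vector (axis times angle).
In Python, from station import readout, optics, job, bot gives the robot as it stands.
- The arm moves only by the tool step_arm, never from a script. Its argument "motion" is a list of rows, each a list of 7 numbers: the gripper's target within -1 to 1 (fully open at 1, half-way at 0, shut at -1), then the shift along the tool's x, y, z in cm, then the turn, a rotation vector about the tool's x, y, z in degrees. A call has 1 to 12 rows; each row is the pose to reach, as a shift and turn from the pose commanded when the call began, along the tool's axes at that moment; what a row does not reach only later rows make up. A row lasts 1/10 s, in which the tool goes at most 50 mm and 8.59 degrees, less where a joint would pass 70% of its speed; a pose out of reach is approached as far as the arm can. A call with a gripper value outside its range is refused whole. The fingers move at their own pace and stop on an object; the grip force is fixed at half the most. Time passes only in rows, so rows that repeat a pose let the fingers close. It gives the time, the measured TCP pose, the force and the opening at its end, in the units of the state.
- readout.read_state(): the state, without advancing time (a new reading comes with each control period).
- optics.grab_frame(name): name is "scene" or "top" or "wrist"; returns the picture (480x640x3 uint8, red, green, blue); there is no depth.
- optics.camera_info(name): a dict with "fx", "fy", "cx", "cy" (pixels), "k1" (the pictures are not rectified: a ray, as slopes to the right and down, at radius r is drawn at 1 + k1 r^2 times it, then the intrinsics apply), "T" (4x4, takes a point from camera to world coordinates). Camera axes: x right, y up, looking along -z (the intrinsics and any distortion apply to the point x, -y, -z); pixel columns grow to the right and rows downward; lengths in m; the calibration is good to about 2 mm. A picture is of the moment at which its call begins: read the wrist's pose just before it. camera_info takes no time and is no camera call; for the wrist camera it gives the pose at the moment of the call.
- job.finish_job(): hands the job in, once; it reports no verdict.
The state is a dict: "t": time; "qpos": joint angles; "dq": joint speeds; "tau": joint torques, N m; "tcp_pos": TCP position; "tool_rot": TCP orientation; "contact_force": force on the tool from outside, world axes, zero at the start; "wrist_torque": the same for the moment, N m; "opening": finger opening in m.
Only numpy, scipy, OpenCV 4.12 (cv2) and the standard library are available. Lean on these libraries where they do the work, as an engineer would, in place of code of your own. Each camera call takes 0.05 s, during which the arm holds its last target. There are 200 camera calls.

TASK

The two white row boards hold old road blocks that have ended up at the back: houses in one row, tunnels in the other. Bring the old blocks forward in their own row, the first right up against the front lip and any second one close behind it; take the lid off the aluminium box by its knob and lay it in the middle of the cork mat, and stand every new block from the box upright and squarely in the row of its own kind, behind the old ones. When the old blocks are all forward and the box is empty, put the lid back on the box properly seated, and leave the toy vehicles alone.

Things in the scene. Friction and masses are not known exactly. Their poses are not given: they have to be found in the camera images.
- lane_house: White plastic row board for a row of blocks one behind another along its x: floor 3 mm thick, 100 mm wide (y), no sides. A lip across its front end (towards the robot, -x), 18 mm high, has its inner face at x = -131 mm; the rear end is open at x = +165 mm. Origin: centre of the underside, on the shelf. Fixed; place and yaw vary. The board in which, at the start, the old house blocks stand; the two boards look alike and may lie either way, left or right.
- lane_tunnel: White plastic row board for a row of blocks one behind another along its x: floor 3 mm thick, 100 mm wide (y), no sides. A lip across its front end (towards the robot, -x), 18 mm high, has its inner face at x = -131 mm; the rear end is open at x = +165 mm. Origin: centre of the underside, on the shelf. Fixed; place and yaw vary. The board in which, at the start, the old tunnel blocks stand; the two boards look alike and may lie either way, left or right.
- box: Deep aluminium box, outer 174 (x) x 224 (y) x 73 mm high, walls and floor 4 mm, open top closed by a loose lid. Origin: centre of the underside, on the shelf. Fixed; it stands left or right of the rows. Up to four blocks stand inside in two rows of two: about 35 mm either side of the centre in x and 43 mm in y, long side roughly along the box's x, about 40 mm finger room on either side in y; places may be empty.
- lid: Loose flat aluminium lid, 180 (x) x 230 (y) x 5 mm, 0.18 kg, with a round black knob at its centre, 30 mm across, whose top is 41 mm above the origin. A 5 mm deep raised panel under the lid drops into the box's mouth with about 4.5 mm play on every side. Origin: centre of the plate's underside (5 mm above the panel's underside): height 73 mm when it lies on the box, 8 mm when it lies on the mat. Either way round fits.
- mat: Flat cork mat, 200 (x) x 250 (y) x 3 mm, on the other side of the rows from the box. Origin: centre of its underside. Fixed.
- convertible: Purple toy convertible, 140 x 60 x 50 mm, beyond the work. Origin: centre of underside. Leave alone.
- digger: Yellow toy digger, about 165 x 60 x 111 mm, beyond the work. Origin: centre of underside. Leave alone.
- old_house_1: Wooden house block: solid body 56 long (x) x 44 wide (y) x 40 mm high with a gable roof on it whose ridge runs along x at 62 mm; 0.1 kg. Origin: centre of underside, z up. Its upright 44 mm wide sides can be gripped (y) up to 40 mm height. May be absent. OLD stock: at the start it stands towards the rear of the house row.
- old_house_2: Wooden house block: solid body 56 long (x) x 44 wide (y) x 40 mm high with a gable roof on it whose ridge runs along x at 62 mm; 0.1 kg. Origin: centre of underside, z up. Its upright 44 mm wide sides can be gripped (y) up to 40 mm height. May be absent. OLD stock: at the start it stands towards the rear of the house row.
- old_tunnel_1: Wooden tunnel block: 56 long (x) x 44 wide (y) x 52 mm high, flat top with two 3 mm kerbs (to 55 mm), a 24 mm wide, 36 mm high tunnel running through along x between 10 mm walls; 0.1 kg. Origin: centre of underside, z up; grip across y. May be absent. OLD stock: at the start it stands towards the rear of the tunnel row.
- old_tunnel_2: Wooden tunnel block: 56 long (x) x 44 wide (y) x 52 mm high, flat top with two 3 mm kerbs (to 55 mm), a 24 mm wide, 36 mm high tunnel running through along x between 10 mm walls; 0.1 kg. Origin: centre of underside, z up; grip across y. May be absent. OLD stock: at the start it stands towards the rear of the tunnel row.
- new_house_1: Wooden house block: solid body 56 long (x) x 44 wide (y) x 40 mm high with a gable roof on it whose ridge runs along x at 62 mm; 0.1 kg. Origin: centre of underside, z up. Its upright 44 mm wide sides can be gripped (y) up to 40 mm height. May be absent. NEW stock: at the start it stands upright in the closed aluminium box.
- new_house_2: Wooden house block: solid body 56 long (x) x 44 wide (y) x 40 mm high with a gable roof on it whose ridge runs along x at 62 mm; 0.1 kg. Origin: centre of underside, z up. Its upright 44 mm wide sides can be gripped (y) up to 40 mm height. May be absent. NEW stock: at the start it stands upright in the closed aluminium box.
- new_tunnel_1: Wooden tunnel block: 56 long (x) x 44 wide (y) x 52 mm high, flat top with two 3 mm kerbs (to 55 mm), a 24 mm wide, 36 mm high tunnel running through along x between 10 mm walls; 0.1 kg. Origin: centre of underside, z up; grip across y. May be absent. NEW stock: at the start it stands upright in the closed aluminium box.
- new_tunnel_2: Wooden tunnel block: 56 long (x) x 44 wide (y) x 52 mm high, flat top with two 3 mm kerbs (to 55 mm), a 24 mm wide, 36 mm high tunnel running through along x between 10 mm walls; 0.1 kg. Origin: centre of underside, z up; grip across y. May be absent. NEW stock: at the start it stands upright in the closed aluminium box.
There are look-alikes about, which are no part of the job. What is shaped like the old_tunnel_1 but black or purple is not meant. Leave any purple look-alike of the old_house_2 alone.

How it is judged:
On the way:
1. The lid lies released in the middle of the cork mat while the old blocks are all forward in their rows (horizontal distance between lid and mat below 0.07 m and height (world z) of lid below 0.016 m and angle between lid's own z axis and vertical below 0.06 rad and contact force between the fingers and lid below 0.2 N and linear speed of each of lid, old_house_1, old_house_2, old_tunnel_1, old_tunnel_2 below 0.03 m/s and y of old_house_1 in the frame of lane_house between -0.02 and 0.02 m and z of each of old_house_1, old_house_2 in the frame of lane_house below 0.012 m and angle between each of old_house_1, old_house_2, old_tunnel_1, old_tunnel_2's own z axis and vertical below 0.12 rad and angle between the x axis of each of old_house_1, old_house_2 and the x axis of lane_house, either way round below 0.25 rad and x of each of old_house_1, old_house_2 in the frame of lane_house below -0.015 m and y of old_house_2 in the frame of lane_house between -0.02 and 0.02 m and x of any of old_house_1, old_house_2 in the frame of lane_house below -0.086 m and y of old_tunnel_1 in the frame of lane_tunnel between -0.02 and 0.02 m and z of each of old_tunnel_1, old_tunnel_2 in the frame of lane_tunnel below 0.012 m and angle between the x axis of each of old_tunnel_1, old_tunnel_2 and the x axis of lane_tunnel, either way round below 0.25 rad and x of each of old_tunnel_1, old_tunnel_2 in the frame of lane_tunnel below -0.015 m and y of old_tunnel_2 in the frame of lane_tunnel between -0.02 and 0.02 m and x of any of old_tunnel_1, old_tunnel_2 in the frame of lane_tunnel below -0.086 m), for 0.2 s.
At the end, for the whole second after the job is handed in: Own row, upright, released: an old block within 17 mm of the front lip, a second within 88 mm of it, new ones behind; each within 20 mm of the row's centre line and 0.25 rad of its direction, either way round. Lid level on the box, within 10 mm and 0.12 rad. All at rest (y of old_house_1 in the frame of lane_house between -0.02 and 0.02 m and z of each of old_house_1, old_house_2, new_house_1, new_house_2 in the frame of lane_house below 0.012 m and angle between each of old_house_1, old_house_2, old_tunnel_1, old_tunnel_2, new_house_1, new_house_2, new_tunnel_1, new_tunnel_2's own z axis and vertical below 0.12 rad and angle between the x axis of each of old_house_1, old_house_2, new_house_1, new_house_2 and the x axis of lane_house, either way round below 0.25 rad and linear speed of each of old_house_1, old_house_2, old_tunnel_1, old_tunnel_2, new_house_1, new_house_2, new_tunnel_1, new_tunnel_2, lid below 0.03 m/s and x of each of old_house_1, old_house_2 in the frame of lane_house below -0.015 m and y of old_house_2 in the frame of lane_house between -0.02 and 0.02 m and x of any of old_house_1, old_house_2 in the frame of lane_house below -0.086 m and y of old_tunnel_1 in the frame of lane_tunnel between -0.02 and 0.02 m and z of each of old_tunnel_1, old_tunnel_2, new_tunnel_1, new_tunnel_2 in the frame of lane_tunnel below 0.012 m and angle between the x axis of each of old_tunnel_1, old_tunnel_2, new_tunnel_1, new_tunnel_2 and the x axis of lane_tunnel, either way round below 0.25 rad and x of each of old_tunnel_1, old_tunnel_2 in the frame of lane_tunnel below -0.015 m and y of old_tunnel_2 in the frame of lane_tunnel between -0.02 and 0.02 m and x of any of old_tunnel_1, old_tunnel_2 in the frame of lane_tunnel below -0.086 m and y of new_house_1 in the frame of lane_house between -0.02 and 0.02 m and x of new_house_1 in the frame of lane_house between -0.065 and 0.12 m and y of new_house_2 in the frame of lane_house between -0.02 and 0.02 m and x of new_house_2 in the frame of lane_house between -0.065 and 0.12 m and y of new_tunnel_1 in the frame of lane_tunnel between -0.02 and 0.02 m and x of new_tunnel_1 in the frame of lane_tunnel between -0.065 and 0.12 m and y of new_tunnel_2 in the frame of lane_tunnel between -0.02 and 0.02 m and x of new_tunnel_2 in the frame of lane_tunnel between -0.065 and 0.12 m and x of lid in the frame of box between -0.01 and 0.01 m and y of lid in the frame of box between -0.01 and 0.01 m and z of lid in the frame of box between 0.066 and 0.077 m and angle between lid's own z axis and vertical below 0.04 rad and angle between the x axis of lid and the x axis of box, either way round below 0.12 rad and contact force between the fingers and anything else below 0.2 N); the robot touches nothing.
It fails at once if A toy vehicle is shoved more than 30 mm (distance of any of convertible, digger from where it was at the start of the episode above 0.03 m).
Of old_house_1, old_house_2 only 1 to 2 are there at a start; the rules pass over those that are not, and their reading is None.
Of old_tunnel_1, old_tunnel_2 only 1 to 2 are there at a start; the rules pass over those that are not, and their reading is None.
Of new_house_1, new_house_2, new_tunnel_1, new_tunnel_2 only 3 to 4 are there at a start; the rules pass over those that are not, and their reading is None.
At some moment in a run one of old_house_1, old_house_2, old_tunnel_1, old_tunnel_2 may be knocked a few centimetres aside while the robot is not near it.
It also fails if it takes over 210 s, if anything falls off the work surface, if the arm or the gripper's body presses on something with over 40 N, if the wrist force passes 120 N, or if a joint passes its speed limit or range.

## Working session

There is one attempt and no reset: what is moved stays moved. The work goes in short steps, Python scripts to look and compute and a tool call to move; the robot and the scene stay as the last step left them, time stands still between calls to the robot, and variables do not carry over. Pictures are saved under pics/ and viewed, about 12 in all and at most 16, crops included, and the job is handed in when it is done.

Besides the shell and the picture viewer there is one more tool, called in YAML: its name, and indented under it one key for each argument. step_arm: Moves the arm, as the interface text tells. Its arguments: {"type":"object","properties":{"motion":{"type":"array","items":{"type":"array","items":{"type":"number"}}}},"required":["motion"]}

```bash
mkdir -p pics; ls
cat > h.py <<'E'
import numpy as np, cv2
from station import readout, optics, job, bot
def info(n):
    c=optics.camera_info(n); c['T']=np.array(c['T']); return c
def ray(c,u,v):
    xd,yd=(u-c['cx'])/c['fx'],(v-c['cy'])/c['fy']
    x,y=xd,yd
    for _ in range(20):
        s=1+c['k1']*(x*x+y*y); x,y=xd/s,yd/s
    T=c['T']; return T[:3,3],T[:3,:3]@np.array([x,-y,-1.])
def onz(c,u,v,z):
    o,d=ray(c,u,v); return o+d*(z-o[2])/d[2]
def proj(c,p):
    T=c['T']; q=T[:3,:3].T@(np.array(p)-T[:3,3]); x,y=q[0]/-q[2],-q[1]/-q[2]
    s=1+c['k1']*(x*x+y*y); return np.array([c['fx']*x*s+c['cx'],c['fy']*y*s+c['cy']])
def save(n,f):
    im=optics.grab_frame(n); cv2.imwrite('pics/'+f+'.png',im[:,:,::-1]); return im
E
python3 - <<'E'
from h import *
for n in('top','scene'):
    save(n,n+'0'); c=info(n); print(n,{k:np.round(v,3).tolist() for k,v in c.items() if k!='name'})
print(readout.read_state())
E
```

```text
pics
top {'fx': 509.638, 'fy': 509.638, 'cx': 320.507, 'cy': 237.812, 'k1': -0.076, 'T': [[0.002, 0.981, -0.191, 0.398], [-0.999, 0.008, 0.033, 0.012], [0.034, 0.191, 0.981, 0.972], [0.0, 0.0, 0.0, 1.0]]}
scene {'fx': 468.949, 'fy': 468.949, 'cx': 320.7, 'cy': 243.037, 'k1': -0.036, 'T': [[0.145, -0.716, 0.683, 1.197], [0.989, 0.103, -0.102, -0.09], [0.002, 0.691, 0.723, 0.727], [0.0, 0.0, 0.0, 1.0]]}
{'t': 0.1, 'qpos': array([-1.38051457e+00,  2.07376433e-01,  1.54278006e+00, -1.33951809e-05,
        1.39350899e+00, -1.50513941e-01]), 'dq': array([ 0.00010968, -0.00347719, -0.00365504, -0.00025733,  0.0005621 ,
        0.00174403]), 'tau': array([-6.22272000e-04, -3.71867859e+01, -2.82292593e+01,  7.00451061e-02,
        3.11052706e-02, -4.77461015e-05]), 'tcp_pos': array([ 0.19201857, -0.54118616,  0.18749804]), 'tool_rot': array([-0.35046512,  2.03860121, -2.03431933]), 'contact_force': array([ 0.43607824, -0.0958393 ,  0.31736532]), 'wrist_torque': array([ 0.08668073, -0.01189207,  0.03776392]), 'opening': 0.09374675814304743}
```

View pics/top0.png

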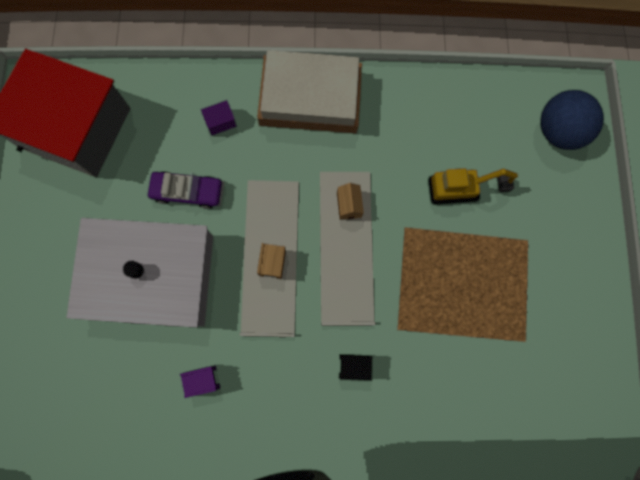

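View pics/scene0.png

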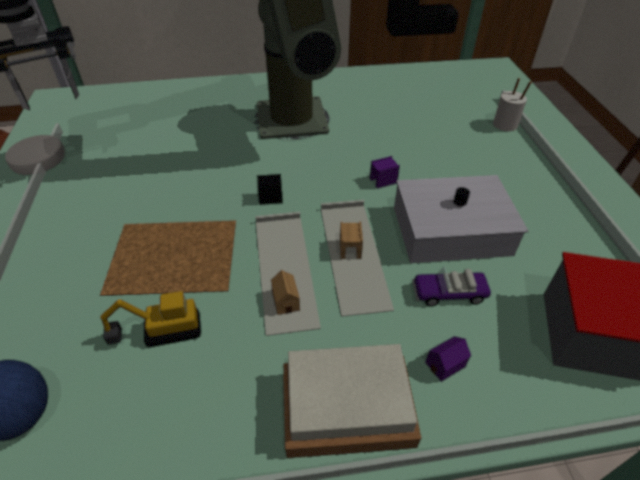

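The top view shows the box at (140,272), the tunnel board at left with one wooden tunnel (272,260), the house board at right with one wooden house (350,200), and the mat at (465,283). The tunnel candidates are wood (272,260), purple (200,382) and black (355,367), so the wooden one is meant. The house candidates are wood (350,200) and purple (218,117), and again the wooden one is meant. Next I'll measure.

```bash
cat > meas.py <<'E'
from h import *
def rect(c,mask,z,name):
    mask=cv2.morphologyEx(mask,cv2.MORPH_OPEN,np.ones((3,3),np.uint8))
    k=max(cv2.findContours(mask,cv2.RETR_EXTERNAL,cv2.CHAIN_APPROX_NONE)[0],key=cv2.contourArea)[:,0]
    P=np.array([onz(c,u,v,z)[:2] for u,v in k],np.float32)*1000
    (x,y),(w,h),a=cv2.minAreaRect(P)
    print(name,'xy mm',round(x,1),round(y,1),'size',round(w),round(h),'ang',round(a,1)); return x,y,w,h,a
def win(m,u0,u1,v0,v1):
    o=np.zeros_like(m); o[v0:v1,u0:u1]=m[v0:v1,u0:u1]; return o
E
python3 - <<'E'
from meas import *
im=cv2.imread('pics/top0.png'); c=info('top'); hsv=cv2.cvtColor(im,cv2.COLOR_BGR2HSV)
for p in [(260,220),(345,280),(272,262),(272,247),(343,200),(355,200),(450,300),(100,250),(250,400),(134,270)]: print(p,hsv[p[1],p[0]],end=' ')
print()
H,S,V=cv2.split(hsv)
wood=((S>105)&(H<25)&(V>50)).astype(np.uint8)*255
wb=((((S<60)&(V>90))&~((H>45)&(H<95)&(S>40)))).astype(np.uint8)*255
mk=wb|wood
for z,u,n in[(.003,(230,305),'tun board'),(.003,(312,380),'house board')]: rect(c,win(mk,*u,165,345),z,n)
rect(c,win(wood,390,540,220,350),.003,'mat')
rect(c,win(wb,60,215,210,335),.078,'lid')
rect(c,win(wood,255,290,235,285),.055,'tunnel'); rect(c,win(wood,330,370,175,230),.04,'house')
kn=(V<40).astype(np.uint8)*255; rect(c,win(kn,115,155,255,285),.114,'knob')
cv2.imwrite('pics/m.png',np.hstack([np.hstack([wb[160:350,60:400],wood[160:350,60:400]])]))
cv2.imwrite('pics/crop.png',cv2.resize(im[165:345,60:400],None,fx=2.3,fy=2.3))
E
```

```text
(260, 220) [ 28  27 125] (345, 280) [ 25  27 124] (272, 262) [ 17 131 115] (272, 247) [ 17 132 120] (343, 200) [ 16 133 113] (355, 200) [ 18 141  74] (450, 300) [ 16 143  96] (100, 250) [  0   8 126] (250, 400) [ 64  48 117] (134, 270) [ 0 20 13] 
tun board xy mm 551.7 76.2 size 105 307 ang 89.1
house board xy mm 571.6 -70.6 size 305 104 ang 0.6
mat xy mm 499.6 -300.1 size 248 197 ang 84.5
lid xy mm 510.9 305.7 size 234 184 ang 86.7
tunnel xy mm 534.3 70.0 size 44 57 ang 82.2
house xy mm 652.7 -75.1 size 66 44 ang 5.9
knob xy mm 508.8 299.4 size 34 25 ang 64.8
```

View pics/crop.png

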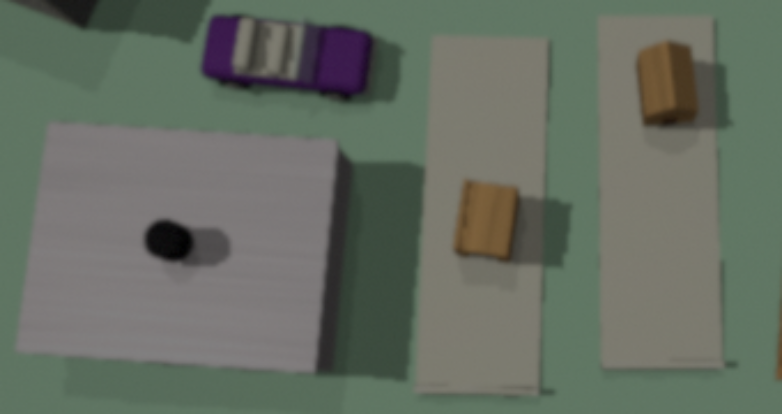

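The crop confirms the wooden tunnel at left and the wooden house at right, both uncovered. Next I'll refine the board lines and compute the first moves.

```bash
cat >> h.py <<'E'
from scipy.spatial.transform import Rotation as Rn
def target_R(yaw,flip):  # tool y down, tool z = jaw axis
    a=np.radians(yaw); y=np.array([0,0,-1.]); z=np.array([-np.sin(a),np.cos(a),0])*(-1 if flip else 1)
    return np.column_stack([np.cross(y,z),y,z])
def mv(seq,start=None):
    """seq of (x,y,z mm,yaw deg): prints tool-axis shifts cm, turn deg, all from the present pose"""
    s=readout.read_state(); p=np.array(s['tcp_pos']); R=Rn.from_rotvec(s['tool_rot']).as_matrix()
    if start is not None: p,R=np.array(start[:3])/1000,target_R(start[3],start[4])
    print('t',round(s['t'],2),'tcp',np.round(p*1000,1),'open',round(s['opening']*1000,1))
    for x,y,z,w in seq:
        d=R.T@(np.array([x,y,z])/1000-p)*100
        best=min((Rn.from_matrix(R.T@target_R(w,f)).as_rotvec(degrees=True) for f in(0,1)),key=np.linalg.norm)
        print((x,y,z,w),'->',np.round(d,2).tolist(),np.round(best,2).tolist())
class Lane:
    def __init__(s,x,y,yaw): s.x,s.y,s.yaw=x,y,yaw
    def w(s,lx,ly=0):
        a=np.radians(s.yaw); return round(s.x+lx*np.cos(a)-ly*np.sin(a),1),round(s.y+lx*np.sin(a)+ly*np.cos(a),1)
E
python3 - <<'E'
from meas import *
im=cv2.imread('pics/top0.png'); c=info('top'); hsv=cv2.cvtColor(im,cv2.COLOR_BGR2HSV); H,S,V=cv2.split(hsv)
sat=cv2.GaussianBlur(S,(3,3),0).astype(float)
def cross(line,thr,rev):  # subpixel crossing from inside outward; board S~27, table S~48
    for i in range(len(line)-1):
        if line[i]<thr<=line[i+1]: return i+(thr-line[i])/(line[i+1]-line[i])
for n,uc,ur,rows in[('tun',270,(232,310),range(190,320,6)),('house',346,(308,384),range(182,312,6))]:
    E=[]
    for sgn,u0 in((-1,uc-17),(1,uc+17)):
        P=[]
        for v in rows:
            l=sat[v,u0:u0+sgn*20:sgn]; k=cross(l,38,0)
            if k is not None: P.append(onz(c,u0+sgn*k,v,.003)[:2]*1000)
        P=np.array(P,np.float32); vx,vy,x0,y0=cv2.fitLine(P,cv2.DIST_HUBER,0,.01,.01).ravel()
        E.append((float(np.degrees(np.arctan(vy/vx))),float(y0+(560-x0)*vy/vx),len(P)))
    R=[];F=[]
    for u in range(uc-18,uc+19,4):
        for st,sg,L in((rows[0],-1,R),(rows[-1],1,F)):
            k=cross(sat[st:st+sg*30:sg,u],38,0)
            if k is not None: L.append(onz(c,u,st+sg*k,.003)[0]*1000)
    print(n,'edges(angle,y at x=560)',np.round(E,1).tolist(),'rear x',round(np.median(R),1),'front',np.round(np.median(F),1) if F else None)
s=readout.read_state(); print(np.round(Rn.from_rotvec(s['tool_rot']).as_matrix(),3).tolist())
mv([(550,-150,250,5.9),(657,-76,130,5.9),(657,-76,25,5.9)])
E
```

```text
tun edges(angle,y at x=560) [[-0.9, 127.7, 22.0], [-1.0, 24.2, 22.0]] rear x 704.4 front 398.9
house edges(angle,y at x=560) [[0.7, -19.0, 22.0], [0.7, -122.1, 22.0]] rear x 725.0 front 419.4
[[-0.942, -0.0, 0.334], [-0.334, 0.002, -0.942], [-0.0, -1.0, -0.002]]
t 0.1 tcp [ 192.  -541.2  187.5] open 93.7
(550, -150, 250, 5.9) -> [-46.82, -6.19, -24.92] [0.12, 13.63, -0.0]
(657, -76, 130, 5.9) -> [-59.37, 5.83, -28.29] [0.12, 13.63, -0.0]
(657, -76, 25, 5.9) -> [-59.37, 16.33, -28.27] [0.12, 13.63, -0.0]
```

step_arm:
  motion:
    - [1, -30, -5, -14, 0, 6, 0]
    - [1, -59.4, -1.2, -28.3, 0.1, 13.6, 0]
    - [1, -59.4, -1.2, -28.3, 0.1, 13.6, 0]
    - [1, -59.4, -1.2, -28.3, 0.1, 13.6, 0]
    - [1, -59.4, -1.2, -28.3, 0.1, 13.6, 0]
    - [1, -59.4, -1.2, -28.3, 0.1, 13.6, 0]
    - [1, -59.4, -1.2, -28.3, 0.1, 13.6, 0]
    - [1, -59.4, -1.2, -28.3, 0.1, 13.6, 0]
    - [1, -59.4, -1.2, -28.3, 0.1, 13.6, 0]
    - [1, -59.4, -1.2, -28.3, 0.1, 13.6, 0]
    - [1, -59.4, -1.2, -28.3, 0.1, 13.6, 0]
    - [1, -59.4, -1.2, -28.3, 0.1, 13.6, 0]

```text
t: 1.3
tcp_pos: [0.6169, -0.1162, 0.1996]
tool_rot: [-0.113, 2.167, -2.17]
contact_force: [0.4, -0.6, 0.5]
opening: 0.0939
```

Run:
```python
from h import *
mv([(657,-76,200,5.9)])
```

```text
t 1.3 tcp [ 616.9 -116.2  199.6] open 93.9
(657, -76, 200, 5.9) -> [-4.41, -0.05, -3.59] [-0.09, 0.04, 0.04]
```

step_arm:
  motion:
    - [1, -4.4, 0, -3.6, 0, 0, 0]
    - [1, -4.4, 0, -3.6, 0, 0, 0]
    - [1, -4.4, 0, -3.6, 0, 0, 0]
    - [1, -4.4, 0, -3.6, 0, 0, 0]

```text
t: 1.7
tcp_pos: [0.6551, -0.0786, 0.1994]
tool_rot: [-0.113, 2.167, -2.171]
contact_force: [-0.3, -0.2, 0.4]
opening: 0.0939
```

Run:
```python
from h import *
save('wrist','w1'); c=info('wrist'); print(c['T'].round(3).tolist())
mv([(657,-76,200,5.9),(657,-76,25,5.9)])
for x,y,z in[(657,-76,62),(629,-76,62),(685,-76,62),(629,-54,3),(629,-98,3)]: print((x,y,z),proj(c,np.array([x,y,z])/1000).round())
```

```text
[[0.101, 0.954, 0.282, 0.737], [-0.995, 0.096, 0.03, -0.07], [0.001, -0.284, 0.959, 0.396], [0.0, 0.0, 0.0, 1.0]]
t 1.75 tcp [655.  -79.  199.7] open 93.9
(657, -76, 200, 5.9) -> [-0.23, -0.03, -0.28] [-0.11, -0.06, 0.06]
(657, -76, 25, 5.9) -> [-0.25, 17.47, -0.31] [-0.11, -0.06, 0.06]
(657, -76, 62) [311. 220.]
(629, -76, 62) [308. 250.]
(685, -76, 62) [315. 190.]
(629, -54, 3) [289. 231.]
(629, -98, 3) [330. 235.]
```

View pics/w1.png

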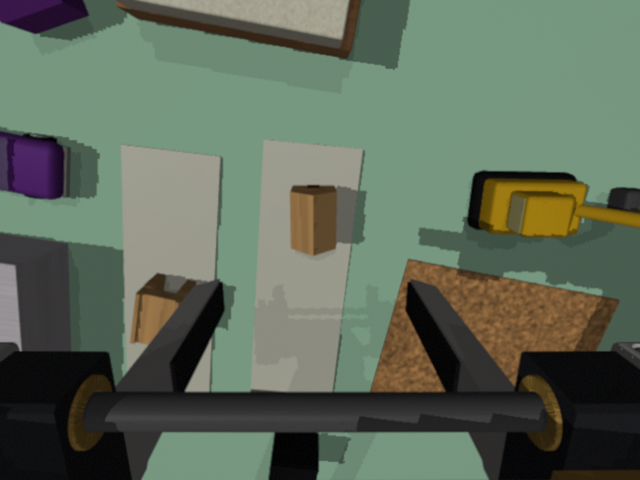

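Wrist view: the house ridge runs from (315,186) to (318,253), which agrees with the top view. I'll compute its exact pose, plus the tunnel from its top.

Run:
```python
from h import *
c=info('wrist')
a=onz(c,318,253,.062)*1000; b=onz(c,315,186,.062)*1000
print(a.round(1),b.round(1),(a+b)[:2].round()/2,np.linalg.norm(a-b),np.degrees(np.arctan2(b[1]-a[1],b[0]-a[0])))
print([ (onz(c,u,v,.003)*1000).round().tolist() for u,v in[(263,141),(363,150),(122,146),(221,157)]])
H=Lane(558.5,-70.5,.7); x,y=(a+b)[:2]/2
mv([(x,y,60,7),(x,y,25,7)])
```

```text
[626.7 -85.1  62. ] [688.2 -76.1  62. ] [657.5 -80.5] 62.17535535391241 8.36539738233371
[[719.0, -21.0, 3.0], [721.0, -122.0, 3.0], [700.0, 120.0, 3.0], [699.0, 21.0, 3.0]]
t 1.75 tcp [655.  -79.  199.7] open 93.9
(np.float64(657.48629126626), np.float64(-80.58364439442738), 60, 7) -> [-0.24, 13.97, 0.16] [-0.11, -1.16, 0.06]
(np.float64(657.48629126626), np.float64(-80.58364439442738), 25, 7) -> [-0.25, 17.47, 0.15] [-0.11, -1.16, 0.06]
```

step_arm:
  motion:
    - [1, -0.2, 5, 0.2, 0, -1, 0]
    - [1, -0.2, 10, 0.2, 0, -1, 0]
    - [1, -0.2, 15, 0.2, 0, -1, 0]
    - [1, -0.2, 17.5, 0.2, 0, -1, 0]
    - [1, -0.2, 17.5, 0.2, 0, -1, 0]
    - [1, -0.2, 17.5, 0.2, 0, -1, 0]
    - [-1, -0.2, 17.5, 0.2, 0, -1, 0]
    - [-1, -0.2, 17.5, 0.2, 0, -1, 0]
    - [-1, -0.2, 17.5, 0.2, 0, -1, 0]
    - [-1, -0.2, 17.5, 0.2, 0, -1, 0]
    - [-1, -0.2, 17.5, 0.2, 0, -1, 0]
    - [-1, -0.2, 17.5, 0.2, 0, -1, 0]

```text
t: 2.95
tcp_pos: [0.6584, -0.0797, 0.0252]
tool_rot: [-0.13, 2.157, -2.161]
contact_force: [-0.3, 1.4, 0.5]
opening: 0.0496
```

Run:
```python
from h import *
H=Lane(557,-71,.7)
for lx in(-100,-92,-85): print(lx,H.w(lx))
x,y=H.w(-90); x2,y2=H.w(-105)
mv([(657,-80,35,7),(x,y,30,.7),(x2,y2,30,.7),(x2,y2,26,.7)])
```

```text
-100 (np.float64(457.0), np.float64(-72.2))
-92 (np.float64(465.0), np.float64(-72.1))
-85 (np.float64(472.0), np.float64(-72.0))
t 2.95 tcp [658.4 -79.7  25.2] open 49.6
(657, -80, 35, 7) -> [0.14, -0.98, 0.02] [-0.1, -0.07, -0.01]
(np.float64(467.0), np.float64(-72.1), 30, 0.7) -> [18.91, -0.49, -3.06] [-0.09, 6.23, -0.02]
(np.float64(452.0), np.float64(-72.3), 30, 0.7) -> [20.4, -0.49, -3.22] [-0.09, 6.23, -0.02]
(np.float64(452.0), np.float64(-72.3), 26, 0.7) -> [20.4, -0.09, -3.22] [-0.09, 6.23, -0.02]
```

step_arm:
  motion:
    - [-1, 0, 0, 0, 0, 0, 0]
    - [-1, 0, 0, 0, 0, 0, 0]
    - [-1, 0, -0.9, 0, 0, 0, 0]
    - [-1, 4, -0.9, -0.7, 0, 1.5, 0]
    - [-1, 8, -0.9, -1.4, 0, 3, 0]
    - [-1, 12, -0.9, -2, 0, 4.5, 0]
    - [-1, 16, -0.9, -2.6, 0, 6.2, 0]
    - [-1, 18.5, -0.9, -3, 0, 6.2, 0]
    - [-1, 18.5, -0.9, -3, 0, 6.2, 0]
    - [-1, 18.5, -0.3, -3, 0, 6.2, 0]
    - [-1, 18.5, -0.3, -3, 0, 6.2, 0]

```text
t: 4.05
tcp_pos: [0.4723, -0.0727, 0.028]
tool_rot: [-0.012, 2.212, -2.217]
contact_force: [-0.2, -0.8, -0.2]
opening: 0.0426
```

Run:
```python
from h import *
x,y=Lane(557,-71,.7).w(-101)
mv([(x,y,28,.7),(x,y,25.5,.7)])
```

```text
t 4.05 tcp [472.3 -72.7  28. ] open 42.6
(np.float64(456.0), np.float64(-72.2), 28, 0.7) -> [1.63, -0.0, -0.07] [-0.12, 0.03, -0.08]
(np.float64(456.0), np.float64(-72.2), 25.5, 0.7) -> [1.63, 0.25, -0.07] [-0.12, 0.03, -0.08]
```

step_arm:
  motion:
    - [-1, 0.5, 0, 0, 0, 0, 0]
    - [-1, 1, 0, 0, 0, 0, 0]
    - [-1, 1.3, 0, 0, 0, 0, 0]
    - [-1, 1.3, 0, 0, 0, 0, 0]

```text
t: 4.45
tcp_pos: [0.4585, -0.0726, 0.0282]
tool_rot: [-0.012, 2.212, -2.216]
contact_force: [1.5, 1.0, -2.1]
opening: 0.0425
```

step_arm:
  motion:
    - [-1, 0.2, 0, 0, 0, 0, 0]
    - [-1, 0.4, 0, 0, 0, 0, 0]
    - [-1, 0.4, 0, 0, 0, 0, 0]

```text
t: 4.75
tcp_pos: [0.4573, -0.0727, 0.0294]
tool_rot: [-0.005, 2.21, -2.214]
contact_force: [5.5, 2.6, 0.1]
opening: 0.0427
```

The lip contact is felt. Now I'll lower, release and rise.

step_arm:
  motion:
    - [-1, -0.3, 0.1, 0, 0, 0, 0]
    - [-1, -0.3, 0.3, 0, 0, 0, 0]
    - [-1, -0.3, 0.3, 0, 0, 0, 0]
    - [0.6, -0.3, 0.3, 0, 0, 0, 0]
    - [0.6, -0.3, 0.3, 0, 0, 0, 0]
    - [0.6, -0.3, 0.3, 0, 0, 0, 0]
    - [0.6, -0.3, -3, 0, 0, 0, 0]
    - [0.6, -0.3, -8, 0, 0, 0, 0]
    - [1, -0.3, -13, 0, 0, 0, 0]
    - [1, -0.3, -17, 0, 0, 0, 0]
    - [1, -0.3, -17, 0, 0, 0, 0]

```text
t: 5.85
tcp_pos: [0.4608, -0.0737, 0.2044]
tool_rot: [-0.001, 2.203, -2.216]
contact_force: [0.6, 0.0, -0.3]
opening: 0.0928
```

Run:
```python
from h import *
save('wrist','w2'); mv([(534,70,200,-7.8),(534,70,25,-7.8)])
```

```text
t 5.9 tcp [458.6 -73.  201. ] open 93.8
(534, 70, 200, -7.8) -> [-7.72, 0.08, -14.2] [-0.21, 8.53, -0.35]
(534, 70, 25, -7.8) -> [-7.61, 17.58, -14.28] [-0.21, 8.53, -0.35]
```

View pics/w2.png

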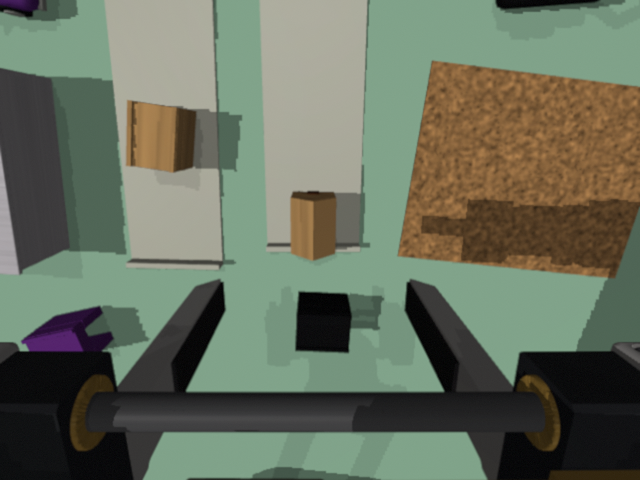

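House is upright against the lip, on the row's centre (ridge (313,192)–(313,258)). Next the tunnel, with its top corners at about (129,101), (178,107), (127,165), (175,171).

Run:
```python
from h import *
c=info('wrist')
im=cv2.imread('pics/w2.png'); hsv=cv2.cvtColor(im,cv2.COLOR_BGR2HSV)
print(im[135,122:200,2].tolist())
q=[onz(c,u,v,.055)[:2]*1000 for u,v in[(129,101),(180,107),(175,171),(127,165)]]
print(np.round(q,1).tolist(),np.mean(q,0).round(1),[round(float(np.linalg.norm(q[i]-q[(i+1)%4]))) for i in range(4)])
```

```text
[172, 174, 173, 170, 161, 154, 155, 156, 142, 104, 80, 92, 113, 139, 158, 160, 155, 156, 158, 163, 166, 169, 170, 170, 169, 169, 167, 167, 165, 165, 163, 163, 163, 161, 156, 149, 146, 147, 150, 153, 155, 156, 157, 158, 158, 158, 159, 159, 156, 152, 156, 156, 143, 109, 88, 79, 66, 63, 65, 62, 64, 64, 62, 62, 59, 56, 57, 58, 59, 59, 58, 59, 69, 81, 89, 90, 90, 90]
[[562.4, 85.7], [558.0, 42.7], [503.9, 51.7], [508.7, 94.0]] [533.3  68.5] [43, 55, 43, 54]
```

step_arm:
  motion:
    - [1, -2.6, 0, -4.8, 0, 3, 0]
    - [1, -5.2, 0, -9.5, 0, 6, 0]
    - [1, -7.7, 0, -14.1, 0, 9, 0]
    - [1, -7.7, 0, -14.1, 0, 9, 0]
    - [1, -7.7, 0, -14.1, 0, 9, 0]
    - [1, -7.7, 0, -14.1, 0, 9, 0]

```text
t: 6.5
tcp_pos: [0.5306, 0.0688, 0.196]
tool_rot: [-0.151, -2.142, 2.148]
contact_force: [-0.6, -0.8, 0.5]
opening: 0.0941
```

Run:
```python
from h import *
mv([(534,69,26,-8.5)])
```

```text
t 6.5 tcp [530.6  68.8 196. ] open 94.1
(534, 69, 26, -8.5) -> [-0.39, 17.0, -0.12] [-0.18, 0.24, 0.19]
```

step_arm:
  motion:
    - [1, -0.3, 5, 0, 0, 0, 0]
    - [1, -0.3, 10, 0, 0, 0, 0]
    - [1, -0.3, 15, 0, 0, 0, 0]
    - [1, -0.3, 17, 0, 0, 0, 0]
    - [1, -0.3, 17, 0, 0, 0, 0]
    - [-1, -0.3, 17, 0, 0, 0, 0]
    - [-1, -0.3, 17, 0, 0, 0, 0]
    - [-1, -0.3, 17, 0, 0, 0, 0]
    - [-1, -0.3, 17, 0, 0, 0, 0]
    - [-1, -0.3, 17, 0, 0, 0, 0]
    - [-1, -0.3, 17, 0, 0, 0, 0]
    - [-1, -0.3, 17, 0, 0, 0, 0]

```text
t: 7.7
tcp_pos: [0.5355, 0.0692, 0.028]
tool_rot: [-0.156, -2.145, 2.149]
contact_force: [-0.7, 0.4, 1.5]
opening: 0.0437
```

Run:
```python
from h import *
T=Lane(536.5,74.5,-.95); x,y=T.w(-85); x2,y2=T.w(-103)
mv([(534,69,34,-8.5),(x,y,34,-.95),(x2,y2,30,-.95)])
```

```text
t 7.7 tcp [535.5  69.2  28. ] open 43.7
(534, 69, 34, -8.5) -> [0.14, -0.6, 0.04] [-0.08, 0.24, -0.06]
(np.float64(451.5), np.float64(75.9), 34, -0.95) -> [8.41, -0.61, 0.54] [-0.09, -7.31, -0.06]
(np.float64(433.5), np.float64(76.2), 30, -0.95) -> [10.19, -0.21, 0.77] [-0.09, -7.31, -0.06]
```

step_arm:
  motion:
    - [-1, 0, -0.8, 0, 0, 0, 0]
    - [-1, 3, -0.8, 0.2, 0, -2.5, 0]
    - [-1, 6, -0.8, 0.4, 0, -5, 0]
    - [-1, 8.4, -0.8, 0.6, 0, -7.3, 0]
    - [-1, 8.4, -0.3, 0.6, 0, -7.3, 0]
    - [-1, 8.8, -0.3, 0.6, 0, -7.3, 0]
    - [-1, 9.2, -0.3, 0.7, 0, -7.3, 0]
    - [-1, 9.6, -0.3, 0.7, 0, -7.3, 0]
    - [-1, 9.6, -0.3, 0.7, 0, -7.3, 0]

```text
t: 8.6
tcp_pos: [0.4394, 0.0759, 0.0308]
tool_rot: [-0.019, -2.211, 2.215]
contact_force: [-0.4, 0.1, -1.6]
opening: 0.0437
```

step_arm:
  motion:
    - [-1, 0.3, 0, 0, 0, 0, 0]
    - [-1, 0.5, 0, 0, 0, 0, 0]
    - [-1, 0.5, 0, 0, 0, 0, 0]

```text
t: 8.9
tcp_pos: [0.434, 0.076, 0.0306]
tool_rot: [-0.019, -2.211, 2.215]
contact_force: [-0.3, -0.2, -1.2]
opening: 0.0435
```

step_arm:
  motion:
    - [-1, 0.3, 0, 0, 0, 0, 0]
    - [-1, 0.4, 0, 0, 0, 0, 0]
    - [-1, 0.4, 0, 0, 0, 0, 0]

```text
t: 9.2
tcp_pos: [0.4319, 0.076, 0.0313]
tool_rot: [-0.024, -2.213, 2.217]
contact_force: [4.6, -0.3, -3.3]
opening: 0.0435
```

step_arm:
  motion:
    - [-1, -0.2, 0.2, 0, 0, 0, 0]
    - [-1, -0.2, 0.3, 0, 0, 0, 0]
    - [-1, -0.2, 0.3, 0, 0, 0, 0]
    - [0.6, -0.2, 0.3, 0, 0, 0, 0]
    - [0.6, -0.2, 0.3, 0, 0, 0, 0]
    - [0.6, -0.2, 0.3, 0, 0, 0, 0]
    - [0.6, -0.2, -3, 0, 0, 0, 0]
    - [0.6, -0.2, -8, 0, 0, 0, 0]
    - [1, -0.2, -13, 0, 0, 0, 0]
    - [1, -0.2, -18, 0, 0, 0, 0]
    - [1, -0.2, -18, 0, 0, 0, 0]

```text
t: 10.3
tcp_pos: [0.4375, 0.0763, 0.2186]
tool_rot: [-0.036, -2.219, 2.223]
contact_force: [-0.1, 0.8, 0.1]
opening: 0.0934
```

Run:
```python
from h import *
mv([(510,305,250,-3.3),(510,305,110,-3.3)])
```

```text
t 10.3 tcp [437.5  76.3 218.6] open 93.4
(510, 305, 250, -3.3) -> [-6.92, -3.07, -22.98] [-0.08, 2.34, -0.92]
(510, 305, 110, -3.3) -> [-6.69, 10.93, -23.01] [-0.08, 2.34, -0.92]
```

step_arm:
  motion:
    - [1, -1.4, -1, -4.6, 0, 1, 0]
    - [1, -2.8, -2, -9.2, 0, 2, 0]
    - [1, -4.2, -3, -13.8, 0, 2.3, 0]
    - [1, -5.6, -3, -18.4, 0, 2.3, 0]
    - [1, -6.9, -3, -23, 0, 2.3, 0]
    - [1, -6.9, -3, -23, 0, 2.3, 0]
    - [1, -6.9, -3, -23, 0, 2.3, 0]
    - [1, -6.9, -3, -23, 0, 2.3, 0]

```text
t: 11.1
tcp_pos: [0.5044, 0.304, 0.2395]
tool_rot: [-0.062, -2.188, 2.195]
contact_force: [1.1, -0.2, -0.1]
opening: 0.0936
```

Run:
```python
from h import *
im=save('wrist','w3'); c=info('wrist'); V=im.max(2)
print(proj(c,[.510,.305,.114]).round(1),proj(c,[.510,.305,.078]).round(1))
m=(V<45).astype(np.uint8)*255
n,l,s,ce=cv2.connectedComponentsWithStats(m)
print([(s[i].tolist(),ce[i].round().tolist()) for i in range(1,n) if s[i][4]>150])
# lid plate corners
c0=info('top')
mv([(510,305,250,-3.3)])
```

```text
[312.6 220.3] [312.7 211.5]
[([167, 0, 21, 13, 172], [179.0, 4.0]), ([299, 199, 32, 36, 926], [314.0, 217.0]), ([631, 210, 9, 35, 155], [636.0, 229.0]), ([0, 282, 640, 198, 47341], [339.0, 407.0]), ([602, 294, 38, 49, 1248], [625.0, 317.0])]
t 11.15 tcp [504.6 303.7 239.9] open 93.7
(510, 305, 250, -3.3) -> [-0.53, -1.01, -0.15] [-0.15, -0.05, 0.03]
```

View pics/w3.png

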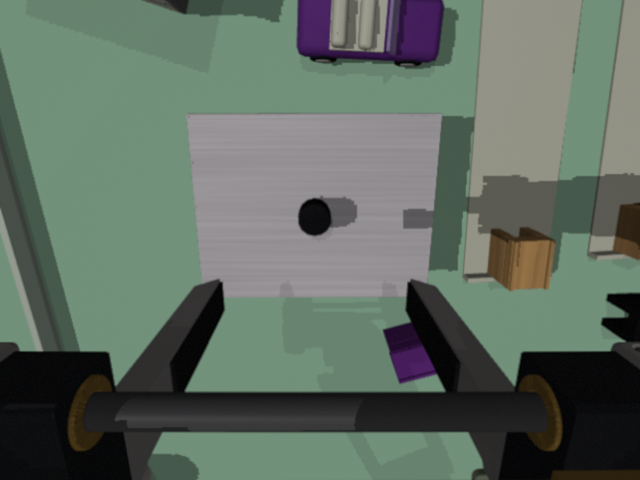

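Wrist view: knob at (314,217) as predicted, lid edges parallel to the jaws, and the tunnel upright against its lip at (520,258). I'll descend on the knob.

step_arm:
  motion:
    - [1, -0.5, 4, -0.1, 0, 0, 0]
    - [1, -0.5, 8, -0.1, 0, 0, 0]
    - [0.2, -0.5, 12, -0.1, 0, 0, 0]
    - [0.2, -0.5, 14, -0.1, 0, 0, 0]
    - [0.2, -0.5, 14, -0.1, 0, 0, 0]
    - [0.2, -0.5, 14, -0.1, 0, 0, 0]
    - [-1, -0.5, 14, -0.1, 0, 0, 0]
    - [-1, -0.5, 14, -0.1, 0, 0, 0]
    - [-1, -0.5, 14, -0.1, 0, 0, 0]
    - [-1, -0.5, 14, -0.1, 0, 0, 0]
    - [-1, -0.5, 14, -0.1, 0, 0, 0]
    - [-1, -0.5, 14, -0.1, 0, 0, 0]

```text
t: 12.35
tcp_pos: [0.5102, 0.3057, 0.1004]
tool_rot: [-0.063, -2.191, 2.195]
contact_force: [-0.5, 0.6, 0.1]
opening: 0.0176
```

Run:
```python
from h import *
s=readout.read_state(); print(s['tcp_pos'],s['contact_force'])
mv([(510,305,250,-3.3),(505,0,250,-3.3),(500,-300,250,-5.5)])
```

```text
[0.51017656 0.3057063  0.10041792] [-0.49447341  0.57937818  0.06768601]
t 12.35 tcp [510.2 305.7 100.4] open 17.6
(510, 305, 250, -3.3) -> [0.01, -14.96, 0.1] [-0.09, 0.03, -0.03]
(505, 0, 250, -3.3) -> [-1.23, -14.91, 30.58] [-0.09, 0.03, -0.03]
(500, -300, 250, -5.5) -> [-2.44, -14.86, 60.55] [-0.09, 2.23, -0.03]
```

step_arm:
  motion:
    - [-1, 0, 0, 0, 0, 0, 0]
    - [-1, 0, 0, 0, 0, 0, 0]
    - [-1, 0, 0, 0, 0, 0, 0]

```text
t: 12.65
tcp_pos: [0.5101, 0.3057, 0.1003]
tool_rot: [-0.063, -2.191, 2.194]
contact_force: [0.0, 1.0, -0.7]
opening: 0.0003
```

It closed on nothing, so I'll look.

Run:
```python
from h import *
a=save('wrist','w4'); t=save('top','t4')
cv2.imwrite('pics/v4.png',np.vstack([a[180:480,0:640],cv2.resize(t[190:350,50:400],(640,293))])[:,:,::-1])
print(info('wrist')['T'].round(3).tolist())
```

```text
[[-0.058, 0.958, 0.282, 0.592], [-0.998, -0.056, -0.016, 0.301], [0.001, -0.283, 0.959, 0.296], [0.0, 0.0, 0.0, 1.0]]
```

View pics/v4.png

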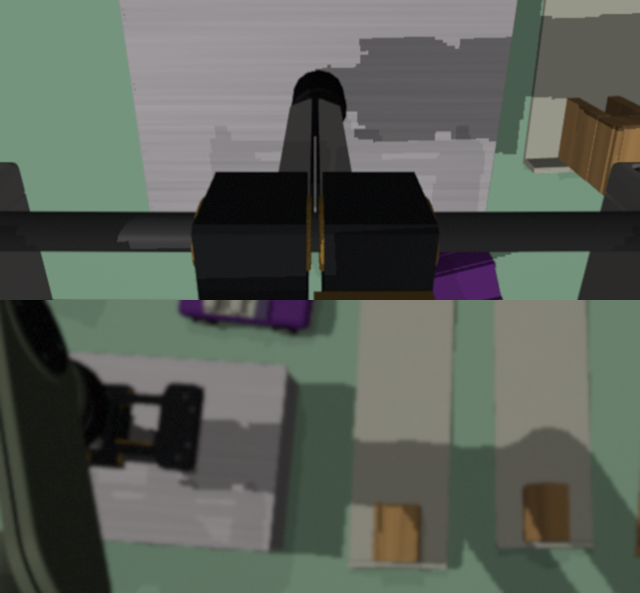

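Run:
```python
from h import *
c=info('wrist')
for p in[(510,305.7,100),(510,305.7,86),(510,305,114),(510,305,78),(520,305,114),(530,305,114)]: print(p,proj(c,np.array(p)/1000).round())
# lid edges now vs expected at z=.078: w4 image full rows
im=cv2.imread('pics/w4.png'); cv2.imwrite('pics/w4full.png',im)
hsv=cv2.cvtColor(im,cv2.COLOR_BGR2HSV)
for r in(40,100,160):
    l=(hsv[r,:,1]<25).astype(int); u=np.flatnonzero(l); print(r,u.min(),u.max(),[(onz(c,k,r,.078)*1000).round(1).tolist() for k in(u.min(),u.max())])
col=hsv[:,200,1]; print(np.flatnonzero(col[:200]<25)[:3], (onz(c,200,np.flatnonzero(col[:200]<25)[0],.078)*1000).round(1))
# from w3 geometry need its pose: skip
```

```text
(510, 305.7, 100) [315. 282.]
(510, 305.7, 86) [315. 273.]
(510, 305, 114) [316. 293.]
(510, 305, 78) [316. 268.]
(520, 305, 114) [315. 275.]
(530, 305, 114) [314. 257.]
40 444 639 [[632.6, 231.0, 78.0], [627.2, 128.8, 78.0]]
100 555 639 [[599.7, 169.6, 78.0], [597.2, 123.5, 78.0]]
160 116 639 [[581.8, 414.1, 78.0], [564.7, 117.7, 78.0]]
[115 116 117] [603.  363.1  78. ]
```

View pics/w4.png

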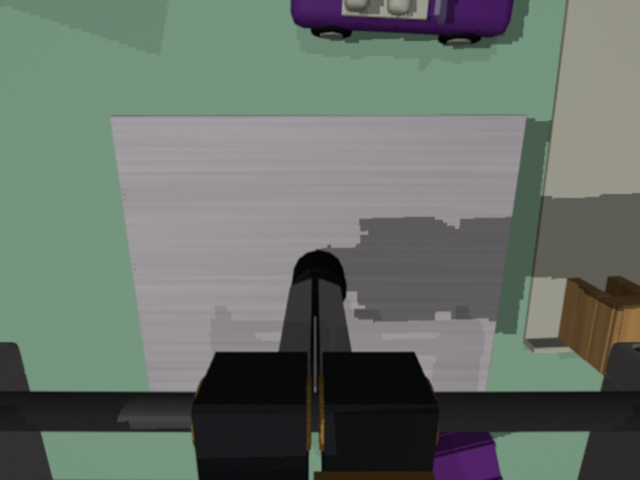

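Run:
```python
from h import *
s=save('scene','s4'); c=info('scene')
a=cv2.imread('pics/w4.png')
for n,p in(('tip',(510,305.7,86)),('knobtop',(510,305,114)),('knobbase',(510,305,78))): print(n,proj(c,np.array(p)/1000).round())
A=cv2.resize(s[150:270,380:540,::-1],(560,420),interpolation=cv2.INTER_CUBIC); B=cv2.resize(a[235:345,270:370],(240,264))
B=cv2.copyMakeBorder(B,0,156,0,0,cv2.BORDER_CONSTANT); m=np.hstack([A,B]); cv2.imwrite('pics/s4c.png',np.clip(m.astype(float)*1.8,0,255).astype(np.uint8))
```

```text
tip [460. 200.]
knobtop [463. 190.]
knobbase [459. 203.]
```

View pics/s4c.png

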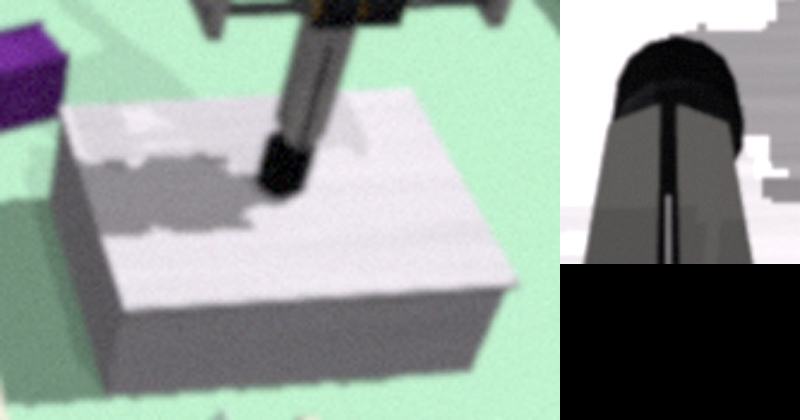

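Run:
```python
from h import *
c=info('wrist'); c['T'][:3,3]+=np.array([-5.5,-2,139.6])/1000
print('fx',c['fx'],'knob z=.114 r=15 silhouette prediction in w3:')
def sil(c,x,y,z):
    t=np.linspace(0,6.28,40); q=np.array([proj(c,[x+.015*np.cos(a),y+.015*np.sin(a),z]) for a in t]); return q.min(0).round(1),q.max(0).round(1)
for z in(.078,.095,.114): print(z,sil(c,.510,.305,z))
for u,v in[(188,114),(441,114),(429,297),(203,297)]: print((onz(c,u,v,.078)*1000).round(1))
im=cv2.imread('pics/w3.png'); B=cv2.resize(im[185:250,280:370],(720,520),interpolation=cv2.INTER_CUBIC); cv2.imwrite('pics/w3c.png',np.clip(B*2.5,0,255).astype(np.uint8))
c0=info('top'); print('top',[(z,sil(c0,.510,.305,z)) for z in(.078,.114)])
V=cv2.imread('pics/top0.png').max(2); ys,xs=np.nonzero(V[250:290,110:160]<60); print(xs.min()+110,xs.max()+110,ys.min()+250,ys.max()+250)
```

```text
fx 379.579970551951 knob z=.114 r=15 silhouette prediction in w3:
0.078 (array([297.2, 196.3]), array([328.4, 226.9]))
0.095 (array([296.4, 199.5]), array([329. , 231.4]))
0.114 (array([295.4, 203.5]), array([329.8, 237. ]))
[605.8 411.4  78. ]
[592.7 184.8  78. ]
[413.6 190.8  78. ]
[427.2 423.1  78. ]
top [(0.078, (array([128.4, 262.9]), array([145.3, 279.8]))), (0.114, (array([121.3, 259.9]), array([138.9, 277.4])))]
123 144 261 277
```

View pics/w3c.png

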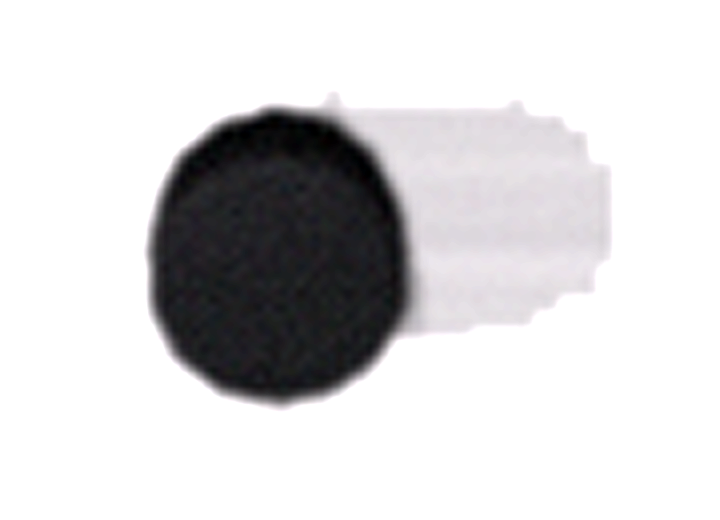

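Run:
```python
from h import *
print({k:getattr(bot,k) for k in dir(bot) if not k.startswith('_')})
c=info('wrist'); a,b=onz(c,111,115,.078)*1000,onz(c,525,115,.078)*1000; print(a,b,np.linalg.norm(a-b))
for z in(86,100,110,116,120,130):
  s=[proj(c,np.array(p)/1000).round(0).tolist() for p in((518,318,z),(518,293,z),(502,318,z),(502,293,z))]; print(z,s)
im=cv2.imread('pics/w4.png'); print([im[280+k,290:350,2].tolist()[::4] for k in(0,10)])
```

```text
{'MotionError': <class 'station.MotionError'>, 'tip_extent': 0.014}
[605.95683242 411.88385703  78.        ] [592.80416944 185.16931467  78.        ] 227.09574249345238
86 [[293.0, 262.0], [335.0, 259.0], [295.0, 287.0], [336.0, 284.0]]
100 [[291.0, 270.0], [337.0, 268.0], [294.0, 297.0], [338.0, 294.0]]
110 [[290.0, 277.0], [338.0, 274.0], [293.0, 305.0], [339.0, 302.0]]
116 [[290.0, 281.0], [338.0, 279.0], [292.0, 310.0], [340.0, 307.0]]
120 [[289.0, 284.0], [339.0, 282.0], [292.0, 313.0], [340.0, 311.0]]
130 [[288.0, 293.0], [340.0, 290.0], [290.0, 323.0], [342.0, 320.0]]
[[148, 8, 17, 18, 42, 49, 4, 29, 51, 21, 6, 5, 7, 6, 76], [63, 54, 54, 54, 53, 50, 8, 31, 52, 53, 53, 54, 53, 9, 63]]
```

All the evidence (scene and wrist views, finger depth) puts the real fingertips about 16 mm above the TCP, not 14 mm below it. In other words, the fingers closed just over the knob top. I'll open, probe downward in small steps and watch the force.

step_arm:
  motion:
    - [0.2, 0, 0, 0, 0, 0, 0]
    - [0.2, 0, 0, 0, 0, 0, 0]
    - [0.2, 0, 0, 0, 0, 0, 0]
    - [0.2, 0, 0, 0, 0, 0, 0]
    - [0.2, 0, 0, 0, 0, 0, 0]
    - [0.2, 0, 0, 0, 0, 0, 0]
    - [0.2, 0, 0, 0, 0, 0, 0]
    - [0.2, 0, 0.4, 0, 0, 0, 0]
    - [0.2, 0, 0.7, 0, 0, 0, 0]
    - [0.2, 0, 0.7, 0, 0, 0, 0]
    - [0.2, 0, 0.7, 0, 0, 0, 0]

```text
t: 13.9
tcp_pos: [0.51, 0.3055, 0.093]
tool_rot: [-0.062, -2.19, 2.194]
contact_force: [0.2, 0.3, 0.2]
opening: 0.0563
```

step_arm:
  motion:
    - [0.2, 0, 0.2, 0, 0, 0, 0]
    - [0.2, 0, 0.3, 0, 0, 0, 0]
    - [0.2, 0, 0.3, 0, 0, 0, 0]

```text
t: 14.2
tcp_pos: [0.51, 0.3055, 0.0901]
tool_rot: [-0.063, -2.19, 2.194]
contact_force: [1.0, -0.4, 0.5]
opening: 0.0566
```

step_arm:
  motion:
    - [0.2, 0, 0.2, 0, 0, 0, 0]
    - [0.2, 0, 0.5, 0, 0, 0, 0]
    - [0.2, 0, 0.5, 0, 0, 0, 0]

```text
t: 14.5
tcp_pos: [0.5097, 0.3054, 0.0847]
tool_rot: [-0.062, -2.19, 2.194]
contact_force: [-0.8, 1.3, -0.7]
opening: 0.0566
```

step_arm:
  motion:
    - [0.2, 0, 0.2, 0, 0, 0, 0]
    - [0.2, 0, 0.5, 0, 0, 0, 0]
    - [0.2, 0, 0.5, 0, 0, 0, 0]

```text
t: 14.8
tcp_pos: [0.5098, 0.3054, 0.0797]
tool_rot: [-0.062, -2.19, 2.194]
contact_force: [-0.2, 0.1, -0.8]
opening: 0.0563
```

step_arm:
  motion:
    - [0.2, 0, 0.2, 0, 0, 0, 0]
    - [0.2, 0, 0.4, 0, 0, 0, 0]
    - [0.2, 0, 0.4, 0, 0, 0, 0]

```text
t: 15.1
tcp_pos: [0.5099, 0.3055, 0.0759]
tool_rot: [-0.062, -2.19, 2.194]
contact_force: [0.2, -0.5, 0.1]
opening: 0.0564
```

TCP z=76 gives no contact at all, although the stated geometry would put the tips at 62, inside the plate. The offset of about 30 mm is real, so I'll go to 70 and close.

step_arm:
  motion:
    - [0.2, 0, 0.3, 0, 0, 0, 0]
    - [0.2, 0, 0.6, 0, 0, 0, 0]
    - [-1, 0, 0.6, 0, 0, 0, 0]
    - [-1, 0, 0.6, 0, 0, 0, 0]
    - [-1, 0, 0.6, 0, 0, 0, 0]
    - [-1, 0, 0.6, 0, 0, 0, 0]
    - [-1, 0, 0.6, 0, 0, 0, 0]
    - [-1, 0, 0.6, 0, 0, 0, 0]
    - [-1, 0, 0.6, 0, 0, 0, 0]
    - [-1, 0, 0.6, 0, 0, 0, 0]

```text
t: 16.1
tcp_pos: [0.5103, 0.3054, 0.0704]
tool_rot: [-0.063, -2.191, 2.195]
contact_force: [-0.1, -1.3, 0.3]
opening: 0.0292
```

Knob gripped (29 mm). Lift.

step_arm:
  motion:
    - [-1, 0, -0.5, 0, 0, 0, 0]
    - [-1, 0, -2, 0, 0, 0, 0]
    - [-1, 0, -5, 0, 0, 0, 0]
    - [-1, 0, -9, 0, 0, 0, 0]
    - [-1, 0, -13, 0, 0, 0, 0]
    - [-1, 0, -15, 0, 0, 0, 0]
    - [-1, 0, -15, 0, 0, 0, 0]
    - [-1, 0, -15, 0, 0, 0, 0]

```text
t: 16.9
tcp_pos: [0.51, 0.3059, 0.2206]
tool_rot: [-0.064, -2.191, 2.194]
contact_force: [0.3, 0.8, -2.6]
opening: 0.0294
```

Run:
```python
from h import *
mv([(508,150,220,-3.3),(505,0,220,-3.3),(500,-300,220,-5)])
im=save('top','t5');
```

```text
t 16.9 tcp [510.  305.9 220.6] open 29.4
(508, 150, 220, -3.3) -> [-0.69, 0.08, 15.58] [-0.07, 0.03, -0.05]
(505, 0, 220, -3.3) -> [-1.25, 0.1, 30.57] [-0.07, 0.03, -0.05]
(500, -300, 220, -5) -> [-2.46, 0.14, 60.55] [-0.07, 1.73, -0.06]
```

View pics/t5.png

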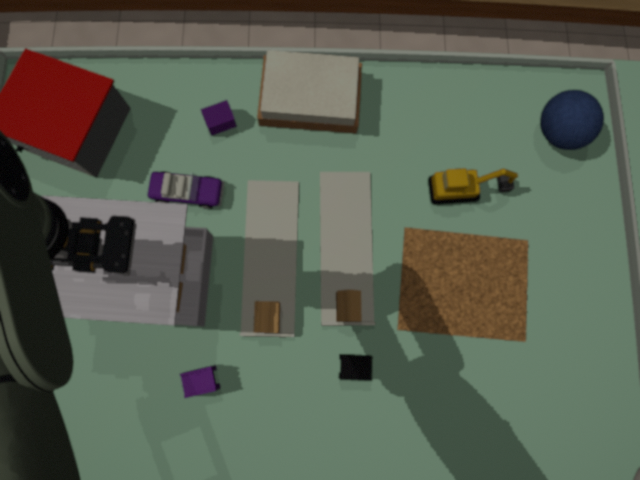

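The lid hangs level from the gripper, and the box is open. Both old blocks are at their lips (266,317) and (348,305). I'll carry it across.

step_arm:
  motion:
    - [-1, -0.2, 0, 5, 0, 0, 0]
    - [-1, -0.4, 0, 10, 0, 0, 0]
    - [-1, -0.6, 0, 15, 0, 0, 0]
    - [-1, -0.8, 0, 20, 0, 0, 0]
    - [-1, -1, 0, 25, 0, 0, 0]
    - [-1, -1.2, 0, 30, 0, 0, 0]
    - [-1, -1.4, 0, 35, 0, 1, 0]
    - [-1, -1.6, 0, 40, 0, 1.5, 0]
    - [-1, -1.8, 0, 45, 0, 1.7, 0]
    - [-1, -2, 0, 50, 0, 1.7, 0]
    - [-1, -2.2, 0, 54, 0, 1.7, 0]
    - [-1, -2.3, 0, 56, 0, 1.7, 0]

```text
t: 18.15
tcp_pos: [0.4991, -0.2573, 0.2183]
tool_rot: [-0.094, -2.173, 2.173]
contact_force: [-0.7, 0.8, -2.5]
opening: 0.0297
```

Run:
```python
from h import *
mv([(500,-300,100,-5),(500,-300,10,-5),(500,-300,5,-5)])
```

```text
t 18.15 tcp [ 499.1 -257.3  218.3] open 29.7
(500, -300, 100, -5) -> [-0.52, 11.83, 4.24] [-0.01, -0.18, 0.22]
(500, -300, 10, -5) -> [-0.55, 20.83, 4.24] [-0.01, -0.18, 0.22]
(500, -300, 5, -5) -> [-0.56, 21.33, 4.24] [-0.01, -0.18, 0.22]
```

step_arm:
  motion:
    - [-1, -0.5, 1, 2, 0, 0, 0]
    - [-1, -0.5, 4, 4, 0, 0, 0]
    - [-1, -0.5, 8, 4.2, 0, 0, 0]
    - [-1, -0.5, 12, 4.2, 0, 0, 0]
    - [-1, -0.5, 16, 4.2, 0, 0, 0]
    - [-1, -0.5, 18.5, 4.2, 0, 0, 0]
    - [-1, -0.5, 20, 4.2, 0, 0, 0]
    - [-1, -0.5, 20, 4.2, 0, 0, 0]
    - [-1, -0.5, 20, 4.2, 0, 0, 0]

```text
t: 19.05
tcp_pos: [0.5027, -0.2973, 0.0215]
tool_rot: [-0.095, -2.175, 2.179]
contact_force: [0.3, -0.1, -1.7]
opening: 0.0296
```

Still 16 mm to go; I'll lower slowly.

step_arm:
  motion:
    - [-1, 0, 0.5, 0, 0, 0, 0]
    - [-1, 0, 1, 0, 0, 0, 0]
    - [-1, 0, 1.4, 0, 0, 0, 0]
    - [-1, 0, 1.6, 0, 0, 0, 0]
    - [-1, 0, 1.6, 0, 0, 0, 0]

```text
t: 19.55
tcp_pos: [0.5026, -0.2973, 0.0055]
tool_rot: [-0.095, -2.175, 2.179]
contact_force: [-0.2, 0.1, -1.3]
opening: 0.0292
```

step_arm:
  motion:
    - [-1, 0, 0.1, 0, 0, 0, 0]
    - [-1, 0, 0.1, 0, 0, 0, 0]
    - [0.2, 0, 0.1, 0, 0, 0, 0]
    - [0.2, 0, 0.1, 0, 0, 0, 0]
    - [0.2, 0, 0.1, 0, 0, 0, 0]
    - [0.2, 0, 0.1, 0, 0, 0, 0]
    - [0.2, 0, -2, 0, 0, 0, 0]
    - [0.2, 0, -6, 0, 0, 0, 0]
    - [0.2, 0, -11, 0, 0, 0, 0]
    - [0.2, 0, -16, 0, 0, 0, 0]
    - [0.5, 0, -20, 0, 0, 0, 0]
    - [0.5, 0, -20, 0, 0, 0, 0]

```text
t: 20.75
tcp_pos: [0.5065, -0.3, 0.2137]
tool_rot: [-0.109, -2.171, 2.195]
contact_force: [0.1, 0.4, -0.4]
opening: 0.0685
```

Run:
```python
from h import *
mv([(505,0,260,-4),(525,300,260,-3.3)])
```

```text
t 20.75 tcp [ 506.5 -300.   213.7] open 68.5
(505, 0, 260, -4) -> [2.68, -4.97, -29.82] [-0.59, -0.97, -0.76]
(525, 300, 260, -3.3) -> [3.29, -5.28, -59.88] [-0.59, -1.67, -0.75]
```

step_arm:
  motion:
    - [0.5, 0.3, -2, -5, 0, 0, 0]
    - [0.5, 0.6, -4, -10, 0, 0, 0]
    - [0.5, 0.9, -5, -15, 0, -0.5, 0]
    - [0.5, 1.2, -5, -20, 0, -1, 0]
    - [0.5, 1.5, -5, -25, 0, -1.5, 0]
    - [0.5, 1.8, -5, -30, 0, -1.7, 0]
    - [0.5, 2.1, -5, -35, 0, -1.7, 0]
    - [0.5, 2.4, -5, -40, 0, -1.7, 0]
    - [0.5, 2.7, -5, -45, 0, -1.7, 0]
    - [0.5, 3, -5, -50, 0, -1.7, 0]
    - [0.5, 3.2, -5, -55, 0, -1.7, 0]
    - [0.5, 3.3, -5, -60, 0, -1.7, 0]

```text
t: 21.95
tcp_pos: [0.5202, 0.2964, 0.2531]
tool_rot: [-0.061, -2.189, 2.195]
contact_force: [0.8, -0.4, 0.0]
opening: 0.0705
```

step_arm:
  motion:
    - [0.5, 0, 0, -4, 0, 0, 0]
    - [0.5, 0, 0, -4, 0, 0, 0]
    - [0.5, 0, 0, -4, 0, 0, 0]

```text
t: 22.25
tcp_pos: [0.5225, 0.3348, 0.2526]
tool_rot: [-0.059, -2.189, 2.196]
contact_force: [-0.2, 0.0, 0.5]
opening: 0.0707
```

Run:
```python
from h import *
save('wrist','w6'); save('top','t6'); mv([(525,300,260,-3.3)])
```

```text
t 22.35 tcp [523.1 333.3 253.4] open 70.3
(525, 300, 260, -3.3) -> [-0.38, -0.65, 3.31] [-0.17, -0.02, 0.04]
```

View pics/w6.png

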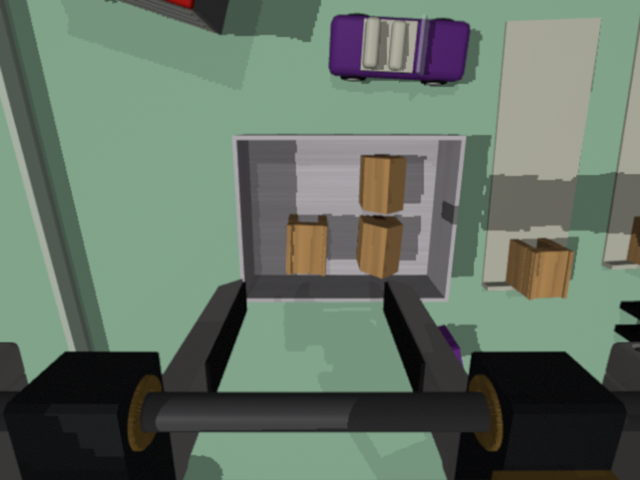

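Wrist view inside the box: one tunnel at (307,246), houses at (384,184) and (379,247), and the fourth place empty. The next step is their poses.

Run:
```python
from meas import *
c=info('wrist'); w=lambda u,v,z:onz(c,u,v,z)[:2]*1000
q=np.array([w(*p,.073) for p in[(234,136),(465,136),(449,300),(244,300)]]); print('box',q.round(),q.mean(0).round(1),np.linalg.norm(q[0]-q[1]).round(),np.linalg.norm(q[1]-q[2]).round(),'yaw',np.degrees(np.arctan2(*(q[1]-q[0])))+180)
for n,a,b in[('rear',(386,212),(382,155)),('front',(379,277),(378,217))]:
    A,B=w(*a,.066),w(*b,.066); d=B-A; print(n,A.round(1),B.round(1),((A+B)/2).round(1),np.linalg.norm(d).round(1),np.degrees(np.arctan2(d[1],d[0])).round(1))
t=np.array([w(*p,.059) for p in[(289,215),(326,215),(325,275),(287,274)]]); print('tun',t.round(1).tolist(),t.mean(0).round(1))
im=cv2.imread('pics/w6.png'); cv2.imwrite('pics/w6c.png',cv2.resize(np.clip(im[140:300,230:470]*1.5,0,255).astype(np.uint8),(792,528),interpolation=cv2.INTER_CUBIC))
T=cv2.imread('pics/t6.png'); hsv=cv2.cvtColor(T,cv2.COLOR_BGR2HSV);H,S,V=cv2.split(hsv)
wb=((S<30)&(V>60)).astype(np.uint8)*255; rect(info('top'),win(wb,390,560,210,350),.013,'lid on mat')
```

```text
box [[603. 406.]
 [590. 185.]
 [418. 193.]
 [431. 415.]] [510.3 299.5] 221.0 172.0 yaw 3.3549226602054603
rear [518.  259.5] [575.8 263.1] [546.9 261.3] 58.0 3.6
front [446.3 267.5] [513.2 267.8] [479.7 267.6] 66.9 0.3
tun [[519.2, 360.2], [516.9, 321.3], [449.3, 325.8], [453.0, 367.5]] [484.6 343.7]
lid on mat xy mm 503.1 -296.0 size 230 180 ang 85.2
```

View pics/w6c.png

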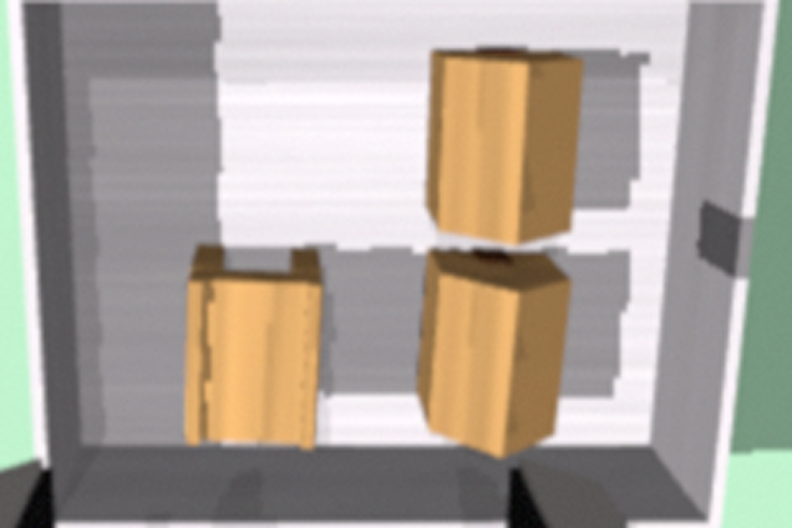

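Run:
```python
from h import *
c=info('wrist'); w=lambda u,v,z:onz(c,u,v,z)[:2]*1000
for n,a,b in[('rear',(386.7,213.6),(383,157.6)),('front',(382,278.5),(386.7,227.9))]:
    A,B=w(*a,.066),w(*b,.066); d=B-A; print(n,((A+B)/2).round(1),np.linalg.norm(d).round(1),np.degrees(np.arctan2(d[1],d[0])).round(1))
t=np.array([w(*p,.059) for p in[(287.6,223),(327.6,225),(325.5,275.5),(286.4,274)]]); print('tun',t.round(1).tolist(),t.mean(0).round(1))
mv([(482,344,250,-3),(482,344,28,-3)])
```

```text
rear [544.7 260.4] 57.1 3.4
front [472.7 261.5] 56.8 -5.4
tun [[510.6, 362.3], [506.0, 320.1], [448.7, 325.3], [453.1, 368.2]] [479.6 344. ]
t 22.35 tcp [523.1 333.3 253.4] open 70.3
(482, 344, 250, -3) -> [4.16, 0.34, -0.83] [-0.17, -0.32, 0.04]
(482, 344, 28, -3) -> [4.15, 22.54, -0.9] [-0.17, -0.32, 0.04]
```

The sizes check out (57 mm lengths, 43 mm widths). Take the tunnel first: (480,344), yaw −5.

step_arm:
  motion:
    - [0.5, 2, 1, -0.5, 0, -1, 0]
    - [0.5, 4.3, 4, -0.8, 0, -2, 0]
    - [0.5, 4.3, 8, -0.8, 0, -2, 0]
    - [0.5, 4.3, 12, -0.8, 0, -2, 0]
    - [0.5, 4.3, 15, -0.8, 0, -2, 0]
    - [0.5, 4.3, 15, -0.8, 0, -2, 0]
    - [0.5, 4.3, 15, -0.8, 0, -2, 0]

```text
t: 23.05
tcp_pos: [0.4813, 0.3434, 0.1046]
tool_rot: [-0.027, -2.207, 2.212]
contact_force: [0.2, 0.3, 0.1]
opening: 0.0703
```

Run:
```python
from h import *
mv([(480,344,13,-5)])
```

```text
t 23.05 tcp [481.3 343.4 104.6] open 70.3
(480, 344, 13, -5) -> [0.13, 9.16, -0.07] [-0.11, 3.61, -0.01]
```

step_arm:
  motion:
    - [0.5, 0.1, 3, -0.1, 0, 3.6, 0]
    - [0.5, 0.1, 6, -0.1, 0, 3.6, 0]
    - [0.5, 0.1, 8, -0.1, 0, 3.6, 0]
    - [0.5, 0.1, 9.2, -0.1, 0, 3.6, 0]
    - [0.5, 0.1, 9.2, -0.1, 0, 3.6, 0]
    - [-1, 0.1, 9.2, -0.1, 0, 3.6, 0]
    - [-1, 0.1, 9.2, -0.1, 0, 3.6, 0]
    - [-1, 0.1, 9.2, -0.1, 0, 3.6, 0]
    - [-1, 0.1, 9.2, -0.1, 0, 3.6, 0]
    - [-1, 0.1, 9.2, -0.1, 0, 3.6, 0]

```text
t: 24.05
tcp_pos: [0.4808, 0.3459, 0.0135]
tool_rot: [-0.095, -2.178, 2.18]
contact_force: [-0.6, -0.9, 5.2]
opening: 0.044
```

Run:
```python
from h import *
s=readout.read_state(); print(s['contact_force'])
x,y=Lane(536.5,74.5,-.95).w(-28)
mv([(480,344,160,-5),(x,y,160,-.95),(x,y,14,-.95)])
```

```text
[-0.62200012 -0.93172712  5.24821651]
t 24.05 tcp [480.8 345.9  13.5] open 44.0
(480, 344, 160, -5) -> [0.03, -14.65, 0.21] [-0.04, 0.13, -0.13]
(np.float64(508.5), np.float64(75.0), 160, -0.95) -> [-5.09, -14.62, 26.77] [-0.04, -3.92, -0.13]
(np.float64(508.5), np.float64(75.0), 14, -0.95) -> [-5.06, -0.02, 26.76] [-0.04, -3.92, -0.13]
```

step_arm:
  motion:
    - [-1, 0, -0.5, 0, 0, 0, 0]
    - [-1, 0, -2, 0, 0, 0, 0]
    - [-1, 0, -6, 0, 0, 0, 0]
    - [-1, 0, -11, 0, 0, 0, 0]
    - [-1, 0, -14.5, 0, 0, 0, 0]
    - [-1, -1, -14.5, 5, 0, -1, 0]
    - [-1, -2, -14.5, 10, 0, -2, 0]
    - [-1, -3, -14.5, 15, 0, -3, 0]
    - [-1, -4, -14.5, 20, 0, -3.9, 0]
    - [-1, -5, -14.5, 25, 0, -3.9, 0]
    - [-1, -5.1, -14.5, 26.7, 0, -3.9, 0]
    - [-1, -5.1, -14.5, 26.7, 0, -3.9, 0]

```text
t: 25.25
tcp_pos: [0.5082, 0.0725, 0.1586]
tool_rot: [-0.025, -2.208, 2.214]
contact_force: [0.2, 0.5, -0.9]
opening: 0.044
```

Run:
```python
from h import *
x,y=Lane(536.5,74.5,-.95).w(-28)
mv([(x,y,14,-.95)])
```

```text
t 25.25 tcp [508.2  72.5 158.6] open 44.0
(np.float64(508.5), np.float64(75.0), 14, -0.95) -> [-0.01, 14.46, -0.29] [-0.14, -0.3, -0.06]
```

step_arm:
  motion:
    - [-1, 0, 4, -0.2, 0, 0, 0]
    - [-1, 0, 9, -0.2, 0, 0, 0]
    - [-1, 0, 13, -0.2, 0, 0, 0]
    - [-1, 0, 14, -0.2, 0, 0, 0]
    - [-1, 0, 14.5, -0.2, 0, 0, 0]
    - [-1, 0, 14.5, -0.2, 0, 0, 0]

```text
t: 25.85
tcp_pos: [0.5089, 0.078, 0.0142]
tool_rot: [-0.019, -2.213, 2.216]
contact_force: [0.4, 0.1, -0.5]
opening: 0.0439
```

step_arm:
  motion:
    - [-1, 0, 0.1, 0.2, 0, 0, 0]
    - [-1, 0, 0.2, 0.2, 0, 0, 0]
    - [-1, 0, 0.2, 0.2, 0, 0, 0]
    - [0.5, 0, 0.2, 0.2, 0, 0, 0]
    - [0.5, 0, 0.2, 0.2, 0, 0, 0]
    - [0.5, 0, 0.2, 0.2, 0, 0, 0]
    - [0.5, 0, -1, 0.2, 0, 0, 0]
    - [0.5, 0, -4, 0.2, 0, 0, 0]
    - [0.5, 0, -9, 0.2, 0, 0, 0]
    - [0.5, 0, -14, 0.2, 0, 0, 0]
    - [0.5, 0, -16, 0.2, 0, 0, 0]
    - [0.5, 0, -16, 0.2, 0, 0, 0]

```text
t: 27.05
tcp_pos: [0.5115, 0.0754, 0.1781]
tool_rot: [-0.031, -2.216, 2.22]
contact_force: [0.1, 0.7, -0.5]
opening: 0.0704
```

Run:
```python
from h import *
mv([(472.7,261.5,170,-5.4),(472.7,261.5,14,-5.4)])
```

```text
t 27.05 tcp [511.5  75.4 178.1] open 70.4
(472.7, 261.5, 170, -5.4) -> [4.2, 0.73, -18.54] [-0.07, 4.43, -0.62]
(472.7, 261.5, 14, -5.4) -> [4.37, 16.33, -18.57] [-0.07, 4.43, -0.62]
```

step_arm:
  motion:
    - [0.5, 1, 0, -4.6, 0, 1.5, 0]
    - [0.5, 2, 0.3, -9.2, 0, 3, 0]
    - [0.5, 3, 0.5, -13.8, 0, 4.4, 0]
    - [0.5, 4.2, 0.7, -18.5, 0, 4.4, 0]
    - [0.5, 4.2, 0.7, -18.5, 0, 4.4, 0]
    - [0.5, 4.2, 0.7, -18.5, 0, 4.4, 0]
    - [0.5, 4.2, 5, -18.5, 0, 4.4, 0]
    - [0.5, 4.2, 7, -18.5, 0, 4.4, 0]
    - [0.5, 4.2, 7, -18.5, 0, 4.4, 0]

```text
t: 27.95
tcp_pos: [0.4657, 0.2579, 0.0979]
tool_rot: [-0.095, -2.162, 2.175]
contact_force: [-0.4, 0.4, 0.2]
opening: 0.0706
```

Run:
```python
from h import *
mv([(473,261.5,14,-5.4)])
```

```text
t 27.95 tcp [465.7 257.9  97.9] open 70.6
(473, 261.5, 14, -5.4) -> [-0.76, 8.38, -0.48] [-0.36, -0.1, 0.47]
```

step_arm:
  motion:
    - [0.5, -0.8, 1, -0.5, -0.4, 0, 0.4]
    - [0.5, -0.8, 4, -0.5, -0.4, 0, 0.4]
    - [0.5, -0.8, 7, -0.5, -0.4, 0, 0.4]
    - [0.5, -0.8, 8.4, -0.5, -0.4, 0, 0.4]
    - [0.5, -0.8, 8.4, -0.5, -0.4, 0, 0.4]
    - [-1, -0.8, 8.4, -0.5, -0.4, 0, 0.4]
    - [-1, -0.8, 8.4, -0.5, -0.4, 0, 0.4]
    - [-1, -0.8, 8.4, -0.5, -0.4, 0, 0.4]
    - [-1, -0.8, 8.4, -0.5, -0.4, 0, 0.4]
    - [-1, -0.8, 8.4, -0.5, -0.4, 0, 0.4]
    - [-1, -0.8, 8.4, -0.5, -0.4, 0, 0.4]

```text
t: 29.05
tcp_pos: [0.4788, 0.2653, 0.0198]
tool_rot: [-0.113, -2.184, 2.172]
contact_force: [-1.6, -1.5, 6.2]
opening: 0.0438
```

Run:
```python
from h import *
x,y=Lane(557,-71,.7).w(-28)
mv([(473,261.5,160,-5.4),(x,y,160,.7)])
```

```text
t 29.05 tcp [478.8 265.3  19.8] open 43.8
(473, 261.5, 160, -5.4) -> [0.4, -14.03, 0.35] [0.34, 0.04, -0.56]
(np.float64(529.0), np.float64(-71.3), 160, 0.7) -> [-8.28, -14.14, 32.96] [0.31, -6.06, -0.58]
```

step_arm:
  motion:
    - [-1, 0, -0.5, 0, 0, 0, 0]
    - [-1, 0, -2, 0, 0, 0, 0]
    - [-1, 0, -6, 0, 0, 0, 0]
    - [-1, 0, -11, 0, 0, 0, 0]
    - [-1, 0, -14, 0, 0, 0, 0]
    - [-1, 0, -14, 0, 0, 0, 0]

```text
t: 29.65
tcp_pos: [0.4807, 0.2662, 0.1653]
tool_rot: [-0.123, -2.194, 2.172]
contact_force: [0.6, 0.3, -0.4]
opening: 0.0436
```

Run:
```python
from h import *
x,y=Lane(557,-71,.7).w(-28)
mv([(x,y,160,.7)])
```

```text
t 29.65 tcp [480.7 266.2 165.3] open 43.6
(np.float64(529.0), np.float64(-71.3), 160, 0.7) -> [-7.96, 0.32, 33.16] [0.58, -6.06, -1.12]
```

step_arm:
  motion:
    - [-1, -1, 0, 4.5, 0, -1, 0]
    - [-1, -2, 0, 9, 0, -2, 0]
    - [-1, -3, 0, 13.5, 0.3, -3, -0.5]
    - [-1, -4, 0, 18, 0.5, -4, -1]
    - [-1, -5, 0, 22.5, 0.5, -5, -1]
    - [-1, -6, 0, 27, 0.5, -6, -1]
    - [-1, -7, 0, 31, 0.5, -6, -1]
    - [-1, -8.3, 0.3, 33.2, 0.5, -6, -1]
    - [-1, -8.3, 0.3, 33.2, 0.5, -6, -1]
    - [-1, -8.3, 0.3, 33.2, 0.5, -6, -1]
    - [-1, -8.3, 0.3, 33.2, 0.5, -6, -1]

```text
t: 30.75
tcp_pos: [0.5271, -0.0725, 0.1534]
tool_rot: [-0.026, 2.219, -2.224]
contact_force: [-0.5, -0.4, 0.2]
opening: 0.0432
```

Run:
```python
from h import *
x,y=Lane(557,-71,.7).w(-24)
mv([(x,y,20,.7)])
```

```text
t 30.75 tcp [527.1 -72.5 153.4] open 43.2
(np.float64(533.0), np.float64(-71.3), 20, 0.7) -> [-0.75, 13.33, -0.14] [-0.12, -0.01, 0.68]
```

step_arm:
  motion:
    - [-1, -0.7, 4, -0.1, 0, 0, 0.6]
    - [-1, -0.7, 8, -0.1, 0, 0, 0.6]
    - [-1, -0.7, 11, -0.1, 0, 0, 0.6]
    - [-1, -0.7, 12.5, -0.1, 0, 0, 0.6]
    - [-1, -0.7, 13, -0.1, 0, 0, 0.6]
    - [-1, -0.7, 13, -0.1, 0, 0, 0.6]
    - [-1, -0.7, 13, -0.1, 0, 0, 0.6]

```text
t: 31.45
tcp_pos: [0.5349, -0.0729, 0.0254]
tool_rot: [-0.01, 2.21, -2.218]
contact_force: [0.6, -0.3, -1.0]
opening: 0.0438
```

step_arm:
  motion:
    - [-1, 0, 0.3, 0, 0, 0, 0]
    - [-1, 0, 0.5, 0, 0, 0, 0]
    - [-1, 0, 0.6, 0, 0, 0, 0]
    - [-1, 0, 0.7, 0, 0, 0, 0]
    - [-1, 0, 0.7, 0, 0, 0, 0]

```text
t: 31.95
tcp_pos: [0.5343, -0.0735, 0.0189]
tool_rot: [-0.011, 2.212, -2.219]
contact_force: [-3.3, 1.4, 9.2]
opening: 0.0437
```

Floor contact. Release and rise, holding the last rows so it settles.

step_arm:
  motion:
    - [-1, 0, 0, 0, 0, 0, 0]
    - [0.5, 0, 0, 0, 0, 0, 0]
    - [0.5, 0, 0, 0, 0, 0, 0]
    - [0.5, 0, 0, 0, 0, 0, 0]
    - [0.5, 0, -1, 0, 0, 0, 0]
    - [0.5, 0, -4, 0, 0, 0, 0]
    - [0.5, 0, -9, 0, 0, 0, 0]
    - [0.5, 0, -14, 0, 0, 0, 0]
    - [0.5, 0, -15, 0, 0, 0, 0]
    - [0.5, 0, -15, 0, 0, 0, 0]
    - [0.5, 0, -15, 0, 0, 0, 0]

```text
t: 33.05
tcp_pos: [0.5327, -0.0725, 0.1661]
tool_rot: [-0.014, 2.214, -2.22]
contact_force: [0.6, 0.0, -0.2]
opening: 0.0706
```

Run:
```python
from h import *
mv([(544.7,260.4,165,3.4)])
```

```text
t 33.05 tcp [532.7 -72.5 166.1] open 70.6
(544.7, 260.4, 165, 3.4) -> [-1.56, 0.02, -33.27] [-0.15, -2.77, 0.08]
```

step_arm:
  motion:
    - [0.5, 0, 0, -5, 0, -1, 0]
    - [0.5, 0, 0, -10, 0, -2, 0]
    - [0.5, -0.5, 0, -15, 0, -2.8, 0]
    - [0.5, -1, 0, -20, 0, -2.8, 0]
    - [0.5, -1.3, 0, -25, 0, -2.8, 0]
    - [0.5, -1.6, 0, -30, 0, -2.8, 0]
    - [0.5, -1.6, 0, -33.3, 0, -2.8, 0]
    - [0.5, -1.6, 0, -33.3, 0, -2.8, 0]
    - [0.5, -1.6, 0, -33.3, 0, -2.8, 0]
    - [0.5, -1.6, 0, -33.3, 0, -2.8, 0]

```text
t: 34.05
tcp_pos: [0.5451, 0.2589, 0.1642]
tool_rot: [-0.068, 2.188, -2.198]
contact_force: [-0.3, -0.4, 0.1]
opening: 0.0705
```

Run:
```python
from h import *
mv([(544.7,260.4,16,3.4)]); save('wrist','w7')
import numpy as np
```

```text
t 34.05 tcp [545.1 258.9 164.2] open 70.5
(544.7, 260.4, 16, 3.4) -> [-0.02, 14.82, -0.22] [-0.27, -0.03, 0.17]
```

View pics/w7.png

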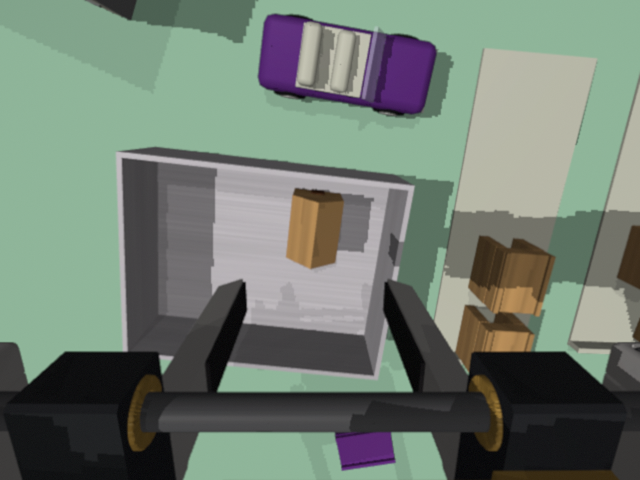

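The wrist view shows the last house alone in the box, ridge (319,192)–(314,268), and the new tunnel standing behind the old one. I'll check the ridge numerically and go down.

Run:
```python
from h import *
c=info('wrist'); A,B=[onz(c,u,v,.066)[:2]*1000 for u,v in((314,268),(319,192))]; d=B-A; print((A+B)/2,np.linalg.norm(d),np.degrees(np.arctan2(d[1],d[0])))
```

```text
[548.27848219 257.16908552] 63.39187997500285 -0.27775160889684397
```

step_arm:
  motion:
    - [0.5, 0, 4, -0.2, -0.2, 0, 0.2]
    - [0.5, 0, 7, -0.2, -0.2, 0, 0.2]
    - [0.5, 0, 7, -0.2, -0.2, 0, 0.2]
    - [0.5, 0, 7, -0.2, -0.2, 0, 0.2]

```text
t: 34.5
tcp_pos: [0.5459, 0.2609, 0.096]
tool_rot: [-0.061, 2.19, -2.191]
contact_force: [0.5, 0.5, 0.7]
opening: 0.0706
```

Run:
```python
from h import *
mv([(544.7,260.4,16,3.4)])
```

```text
t 34.5 tcp [545.9 260.9  96. ] open 70.6
(544.7, 260.4, 16, 3.4) -> [0.14, 8.0, 0.04] [-0.02, -0.07, -0.15]
```

step_arm:
  motion:
    - [0.5, 0, 3, 0, 0, 0, 0]
    - [0.5, 0, 6, 0, 0, 0, 0]
    - [0.5, 0, 7.5, 0, 0, 0, 0]
    - [0.5, 0, 8, 0, 0, 0, 0]
    - [0.5, 0, 8, 0, 0, 0, 0]
    - [-1, 0, 8, 0, 0, 0, 0]
    - [-1, 0, 8, 0, 0, 0, 0]
    - [-1, 0, 8, 0, 0, 0, 0]
    - [-1, 0, 8, 0, 0, 0, 0]
    - [-1, 0, 8, 0, 0, 0, 0]
    - [-1, 0, 8, 0, 0, 0, 0]

```text
t: 35.6
tcp_pos: [0.5472, 0.2622, 0.0172]
tool_rot: [-0.059, 2.189, -2.188]
contact_force: [-0.5, -2.3, 5.1]
opening: 0.0444
```

step_arm:
  motion:
    - [-1, 0, -0.5, 0, 0, 0, 0]
    - [-1, 0, -2, 0, 0, 0, 0]
    - [-1, 0, -6, 0, 0, 0, 0]
    - [-1, 0, -11, 0, 0, 0, 0]
    - [-1, 0, -14.5, 0, 0, 0, 0]
    - [-1, 0, -14.5, 0, 0, 0, 0]
    - [-1, 0, -14.5, 0, 0, 0, 0]

```text
t: 36.3
tcp_pos: [0.546, 0.2624, 0.1622]
tool_rot: [-0.059, 2.189, -2.187]
contact_force: [0.3, 0.1, -2.5]
opening: 0.0442
```

Run:
```python
from h import *
x,y=Lane(557,-71,.7).w(45)
mv([(x,y,160,.7)])
```

```text
t 36.3 tcp [546.  262.4 162.2] open 44.2
(np.float64(602.0), np.float64(-70.5), 160, 0.7) -> [-3.6, 0.21, 33.57] [0.06, 2.74, -0.33]
```

step_arm:
  motion:
    - [-1, 0, 0, 5, 0, 1, 0]
    - [-1, -0.5, 0, 10, 0, 2, 0]
    - [-1, -1, 0, 15, 0, 2.7, 0]
    - [-1, -2, 0, 20, 0, 2.7, 0]
    - [-1, -2.5, 0, 25, 0, 2.7, -0.3]
    - [-1, -3, 0, 30, 0, 2.7, -0.3]
    - [-1, -3.6, 0.2, 33.6, 0, 2.7, -0.3]
    - [-1, -3.6, 0.2, 33.6, 0, 2.7, -0.3]
    - [-1, -3.6, 0.2, 33.6, 0, 2.7, -0.3]
    - [-1, -3.6, 0.2, 33.6, 0, 2.7, -0.3]

```text
t: 37.3
tcp_pos: [0.6003, -0.0696, 0.1572]
tool_rot: [-0.021, 2.219, -2.215]
contact_force: [-0.1, 0.5, 0.1]
opening: 0.0443
```

Run:
```python
from h import *
x,y=Lane(557,-71,.7).w(45)
mv([(x,y,18,.7)])
```

```text
t 37.3 tcp [600.3 -69.6 157.2] open 44.3
(np.float64(602.0), np.float64(-70.5), 18, 0.7) -> [-0.24, 13.92, 0.12] [0.11, 0.08, 0.29]
```

step_arm:
  motion:
    - [-1, -0.2, 4, 0.1, 0, 0, 0.3]
    - [-1, -0.2, 8, 0.1, 0, 0, 0.3]
    - [-1, -0.2, 11, 0.1, 0, 0, 0.3]
    - [-1, -0.2, 13, 0.1, 0, 0, 0.3]
    - [-1, -0.2, 13.6, 0.1, 0, 0, 0.3]
    - [-1, -0.2, 13.6, 0.1, 0, 0, 0.3]
    - [-1, -0.2, 13.6, 0.1, 0, 0, 0.3]

```text
t: 38.0
tcp_pos: [0.6047, -0.0715, 0.0245]
tool_rot: [-0.009, 2.211, -2.212]
contact_force: [0.4, 0.1, -0.6]
opening: 0.0444
```

Grasp height was 17.2 over a 4 mm floor, so contact is expected at about 16.

step_arm:
  motion:
    - [-1, 0, 0.3, 0, 0, 0, 0]
    - [-1, 0, 0.6, 0, 0, 0, 0]
    - [-1, 0, 0.7, 0, 0, 0, 0]
    - [-1, 0, 0.8, 0, 0, 0, 0]
    - [-1, 0, 0.8, 0, 0, 0, 0]

```text
t: 38.5
tcp_pos: [0.6039, -0.0721, 0.0162]
tool_rot: [-0.009, 2.213, -2.213]
contact_force: [-3.0, 1.3, 4.6]
opening: 0.0444
```

step_arm:
  motion:
    - [0.5, 0, 0, 0, 0, 0, 0]
    - [0.5, 0, 0, 0, 0, 0, 0]
    - [0.5, 0, 0, 0, 0, 0, 0]
    - [0.5, 0, -1, 0, 0, 0, 0]
    - [0.5, 0, -4, 0, 0, 0, 0]
    - [0.5, 0, -9, 0, 0, 0, 0]
    - [0.5, 0, -14, 0, 0, 0, 0]
    - [0.5, 0, -19, 0, 0, 0, 0]
    - [0.5, 0, -20, 0, 0, 0, 0]
    - [0.5, 0, -20, 0, 0, 0, 0]
    - [0.5, 0, -20, 0, 0, 0, 0]

```text
t: 39.6
tcp_pos: [0.6018, -0.0719, 0.2138]
tool_rot: [-0.012, 2.215, -2.213]
contact_force: [-0.0, -0.4, -1.1]
opening: 0.0707
```

Run:
```python
from h import *
mv([(502.6,-297.3,200,-5)])
```

```text
t 39.6 tcp [601.8 -71.9 213.8] open 70.7
(502.6, -297.3, 200, -5) -> [10.21, 1.34, 22.42] [0.05, 5.72, -0.09]
```

step_arm:
  motion:
    - [0.3, 2, 0, 4.4, 0, 1, 0]
    - [0.3, 4, 0, 8.8, 0, 2, 0]
    - [0.3, 6, 0, 13.2, 0, 3, 0]
    - [0.3, 8, 0, 17.6, 0, 4, 0]
    - [0.3, 10.2, 0.5, 22.4, 0, 5.7, 0]
    - [0.3, 10.2, 1, 22.4, 0, 5.7, 0]
    - [0.3, 10.2, 1.3, 22.4, 0, 5.7, 0]
    - [0.3, 10.2, 1.3, 22.4, 0, 5.7, 0]
    - [0.3, 10.2, 1.3, 22.4, 0, 5.7, 0]
    - [0.3, 10.2, 1.3, 22.4, 0, 5.7, 0]

```text
t: 40.6
tcp_pos: [0.5045, -0.296, 0.2017]
tool_rot: [-0.096, -2.181, 2.179]
contact_force: [-0.1, 0.5, -0.7]
opening: 0.0609
```

Run:
```python
from h import *
mv([(502.6,-297.3,5,-5)])
im=save('wrist','w8'); V=im.max(2); m=(V<45).astype(np.uint8)*255; n,l,s,ce=cv2.connectedComponentsWithStats(m)
print([(s[i].tolist(),ce[i].round().tolist()) for i in range(1,n) if 300<s[i][4]<4000])
c=info('wrist'); print(proj(c,[.5026,-.2973,.049]),proj(c,[.5026,-.2973,.013]))
```

```text
t 40.6 tcp [ 504.5 -296.   201.7] open 60.9
(502.6, -297.3, 5, -5) -> [0.25, 19.66, 0.17] [0.05, 0.17, -0.22]
[([240, 0, 106, 60, 1502], [304.0, 39.0]), ([386, 0, 34, 14, 335], [400.0, 6.0]), ([302, 203, 30, 33, 773], [316.0, 219.0])]
[316.19581251 221.6841146 ] [316.11127841 213.61147361]
```

step_arm:
  motion:
    - [0.3, 0.2, 4, 0.1, 0, 0, 0]
    - [0.3, 0.2, 8, 0.1, 0, 0, 0]
    - [0.3, 0.2, 12, 0.1, 0, 0, 0]
    - [0.3, 0.2, 15, 0.1, 0, 0, 0]
    - [0.3, 0.2, 17, 0.1, 0, 0, 0]
    - [0.3, 0.2, 17, 0.1, 0, 0, 0]
    - [0.3, 0.2, 17, 0.1, 0, 0, 0]

```text
t: 41.35
tcp_pos: [0.503, -0.2979, 0.0323]
tool_rot: [-0.098, -2.18, 2.179]
contact_force: [0.8, 0.3, -0.3]
opening: 0.061
```

step_arm:
  motion:
    - [0.3, 0, 1, 0, 0, 0, 0]
    - [0.3, 0, 2, 0, 0, 0, 0]
    - [0.3, 0, 2.6, 0, 0, 0, 0]
    - [0.3, 0, 2.6, 0, 0, 0, 0]
    - [-1, 0, 2.6, 0, 0, 0, 0]
    - [-1, 0, 2.6, 0, 0, 0, 0]
    - [-1, 0, 2.6, 0, 0, 0, 0]
    - [-1, 0, 2.6, 0, 0, 0, 0]
    - [-1, 0, 2.6, 0, 0, 0, 0]
    - [-1, 0, 2.6, 0, 0, 0, 0]
    - [-1, 0, 2.6, 0, 0, 0, 0]

```text
t: 42.45
tcp_pos: [0.5026, -0.2981, 0.006]
tool_rot: [-0.099, -2.18, 2.179]
contact_force: [0.4, 1.1, 1.1]
opening: 0.0293
```

Run:
```python
from h import *
t=save('top','t8')
s=readout.read_state(); print(np.array(s['tcp_pos'])*1000, s['opening'])
```

```text
[ 502.67027237 -298.13822828    6.03288392] 0.029428024526014656
```

View pics/t8.png

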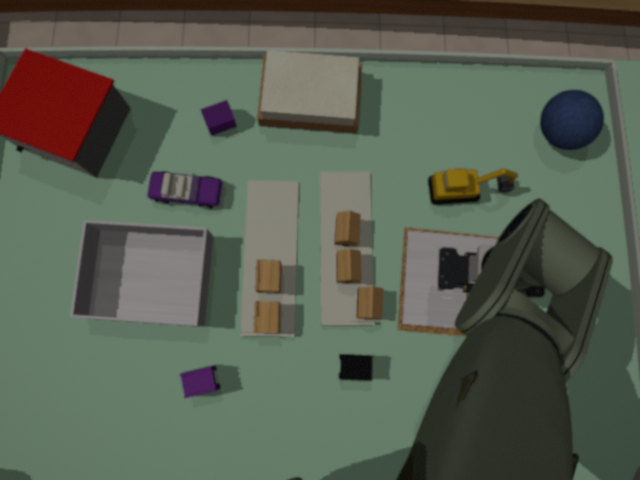

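The top view shows the box empty and the new blocks in their rows. But the old house has been knocked sideways to (370,302), about 35–40 mm towards −y. I'll release the lid and mend that first.

step_arm:
  motion:
    - [0.3, 0, 0, 0, 0, 0, 0]
    - [0.3, 0, 0, 0, 0, 0, 0]
    - [0.3, 0, 0, 0, 0, 0, 0]
    - [0.3, 0, 0, 0, 0, 0, 0]
    - [0.3, 0, -2, 0, 0, 0, 0]
    - [0.3, 0, -7, 0, 0, 0, 0]
    - [0.3, 0, -12, 0, 0, 0, 0]
    - [0.5, 0, -17, 0, 0, 0, 0]
    - [0.5, 0, -19, 0, 0, 0, 0]
    - [0.5, 0, -19, 0, 0, 0, 0]
    - [0.5, 0, -19, 0, 0, 0, 0]

```text
t: 43.6
tcp_pos: [0.5013, -0.2979, 0.1949]
tool_rot: [-0.098, -2.18, 2.177]
contact_force: [-0.1, 0.0, -1.5]
opening: 0.0706
```

Run:
```python
from meas import *
T=cv2.imread('pics/t8.png'); c=info('top'); H,S,V=cv2.split(cv2.cvtColor(T,cv2.COLOR_BGR2HSV))
wood=((S>105)&(H<25)&(V>45)).astype(np.uint8)*255
for n,z,w in[('old house',.043,(355,388,280,325)),('new h front',.043,(330,364,247,285)),('new h rear',.043,(330,364,205,247)),('old tun',.058,(250,286,297,340)),('new tun',.058,(250,286,255,297))]:
    x,y,*_=rect(c,win(wood,*w),z,n); L=Lane(557,-71,.7) if 'h' in n.split()[1] else Lane(536.5,74.5,-.95)
    a=np.radians(L.yaw); print('   lane',round((x-L.x)*np.cos(a)+(y-L.y)*np.sin(a)),round(-(x-L.x)*np.sin(a)+(y-L.y)*np.cos(a)))
mv([(460,-112,190,0)])
```

```text
old house xy mm 460.6 -108.6 size 44 57 ang 88.9
   lane -97 -36
new h front xy mm 528.4 -71.6 size 43 58 ang 89.8
   lane -29 0
new h rear xy mm 598.8 -69.7 size 43 63 ang 85.8
   lane 42 1
old tun xy mm 433.2 75.5 size 53 43 ang 0.3
   lane -103 -1
new tun xy mm 506.3 75.0 size 54 43 ang 0.4
   lane -30 0
t 43.6 tcp [ 501.3 -297.9  194.9] open 70.6
(460, -112, 190, 0) -> [5.72, 0.49, -18.16] [0.06, -4.97, -0.18]
```

Old house is now at (460,−110), yaw −1; the others are well placed. I'll fetch it.

step_arm:
  motion:
    - [0.7, 1.5, 0, -4.6, 0, -1, 0]
    - [0.7, 3, 0, -9.2, 0, -2, 0]
    - [0.7, 4.5, 0.3, -13.8, 0, -4, 0]
    - [0.7, 5.7, 0.5, -18.3, 0, -4, 0]
    - [0.7, 5.7, 0.5, -18.3, 0, -4, 0]
    - [0.7, 5.7, 0.5, -18.3, 0, -4, 0]
    - [0.7, 5.7, 0.5, -18.3, 0, -4, 0]

```text
t: 44.3
tcp_pos: [0.4603, -0.1116, 0.1892]
tool_rot: [-0.021, -2.214, 2.213]
contact_force: [0.1, 0.7, -0.1]
opening: 0.0797
```

Run:
```python
from h import *
im=save('wrist','w9'); c=info('wrist'); 
H,S,V=cv2.split(cv2.cvtColor(im,cv2.COLOR_RGB2HSV)); m=((S>105)&(H<25)&(V>50)).astype(np.uint8)*255
n,l,s,ce=cv2.connectedComponentsWithStats(m); print([(s[i].tolist(),ce[i].round().tolist()) for i in range(1,n) if s[i][4]>400])
print('expect ridge',proj(c,[.432,-.110,.065]).round(),proj(c,[.488,-.110,.065]).round())
mv([(460,-110,17,-1)])
```

```text
[([238, 14, 56, 85, 4285], [265.0, 57.0]), ([369, 52, 271, 221, 4859], [480.0, 176.0]), ([244, 114, 54, 68, 3327], [271.0, 147.0]), ([67, 141, 84, 66, 4748], [109.0, 173.0]), ([292, 187, 49, 70, 3061], [316.0, 220.0]), ([83, 216, 77, 69, 4300], [122.0, 250.0]), ([104, 376, 37, 75, 1195], [117.0, 414.0]), ([502, 376, 25, 75, 694], [516.0, 418.0]), ([518, 471, 122, 9, 743], [575.0, 475.0])]
expect ridge [313. 258.] [312. 196.]
t 44.35 tcp [ 460.6 -112.   189.6] open 79.4
(460, -110, 17, -1) -> [0.1, 17.26, -0.19] [0.04, -0.05, -0.13]
```

step_arm:
  motion:
    - [0.7, 0, 4, 0, 0, 0, 0]
    - [0.7, 0, 8, 0, 0, 0, 0]
    - [0.7, 0, 12, 0, 0, 0, 0]
    - [0.7, 0, 15, 0, 0, 0, 0]
    - [0.7, 0, 17, 0, 0, 0, 0]
    - [0.7, 0, 17, 0, 0, 0, 0]
    - [-1, 0, 17, 0, 0, 0, 0]
    - [-1, 0, 17, 0, 0, 0, 0]
    - [-1, 0, 17, 0, 0, 0, 0]
    - [-1, 0, 17, 0, 0, 0, 0]
    - [-1, 0, 17, 0, 0, 0, 0]
    - [-1, 0, 17, 0, 0, 0, 0]

```text
t: 45.55
tcp_pos: [0.4622, -0.1114, 0.0215]
tool_rot: [-0.025, -2.215, 2.217]
contact_force: [-1.0, -0.6, 4.2]
opening: 0.0435
```

Run:
```python
from h import *
x,y=Lane(557,-71,.7).w(-100); print(readout.read_state()['contact_force'])
mv([(x,y,25,.7),(x,y,17,.7)])
```

```text
[-0.9602292  -0.64585076  4.20360942]
t 45.55 tcp [ 462.2 -111.4   21.5] open 43.5
(np.float64(457.0), np.float64(-72.2), 25, 0.7) -> [0.59, -0.35, -3.91] [-0.05, -1.65, -0.32]
(np.float64(457.0), np.float64(-72.2), 17, 0.7) -> [0.59, 0.45, -3.91] [-0.05, -1.65, -0.32]
```

step_arm:
  motion:
    - [-1, 0, -0.8, 0, 0, 0, 0]
    - [-1, 0, -0.8, -1.5, 0, -0.5, 0]
    - [-1, 0, -0.8, -3, 0, -1, 0]
    - [-1, 0, -0.8, -3.9, 0, -1.6, 0]
    - [-1, 0.2, -0.8, -3.9, 0, -1.6, 0]
    - [-1, 0.2, -0.4, -3.9, 0, -1.6, 0]
    - [-1, 0.2, -0.1, -3.9, 0, -1.6, 0]
    - [-1, 0.2, -0.1, -3.9, 0, -1.6, 0]

```text
t: 46.35
tcp_pos: [0.4601, -0.0721, 0.0215]
tool_rot: [-0.007, 2.215, -2.214]
contact_force: [-1.2, 1.1, 0.6]
opening: 0.0437
```

step_arm:
  motion:
    - [-1, 0, 0.1, 0, 0, 0, 0]
    - [0.5, 0, 0.1, 0, 0, 0, 0]
    - [0.5, 0, 0.1, 0, 0, 0, 0]
    - [0.5, 0, 0.1, 0, 0, 0, 0]
    - [0.5, 0, -1, 0, 0, 0, 0]
    - [0.5, 0, -4, 0, 0, 0, 0]
    - [0.5, 0, -9, 0, 0, 0, 0]
    - [0.5, 0, -14, 0, 0, 0, 0]
    - [0.5, 0, -18, 0, 0, 0, 0]
    - [0.5, 0, -18, 0, 0, 0, 0]
    - [0.5, 0, -18, 0, 0, 0, 0]

```text
t: 47.45
tcp_pos: [0.4602, -0.0722, 0.2033]
tool_rot: [-0.004, 2.211, -2.213]
contact_force: [-0.5, 0.2, 0.1]
opening: 0.0706
```

Run:
```python
from h import *
mv([(502.6,-298,200,-5)])
```

```text
t 47.45 tcp [460.2 -72.2 203.3] open 70.6
(502.6, -298, 200, -5) -> [-3.99, 0.39, 22.62] [-0.04, 5.63, -0.42]
```

step_arm:
  motion:
    - [0.3, -0.8, 0, 4.5, 0, 1, 0]
    - [0.3, -1.6, 0, 9, 0, 2, 0]
    - [0.3, -2.4, 0, 13.5, 0, 3, 0]
    - [0.3, -3.2, 0, 18, 0, 4, 0]
    - [0.3, -4, 0.4, 22.6, 0, 5.6, 0]
    - [0.3, -4, 0.4, 22.6, 0, 5.6, -0.3]
    - [0.3, -4, 0.4, 22.6, 0, 5.6, -0.3]
    - [0.3, -4, 0.4, 22.6, 0, 5.6, -0.3]
    - [0.3, -4, 0.4, 22.6, 0, 5.6, -0.3]

```text
t: 48.35
tcp_pos: [0.5016, -0.2957, 0.1973]
tool_rot: [-0.09, -2.178, 2.175]
contact_force: [-0.3, -0.7, -0.1]
opening: 0.0609
```

Run:
```python
from meas import *
mv([(502.6,-298,6,-5)])
im=save('top','t9'); T=im[:,:,::-1]; c=info('top'); H,S,V=cv2.split(cv2.cvtColor(np.ascontiguousarray(T),cv2.COLOR_BGR2HSV))
wood=((S>105)&(H<25)&(V>40)).astype(np.uint8)*255
rect(c,win(wood,325,388,285,330),.043,'old house')
# box outline
wb=((S<35)&(V>30)).astype(np.uint8)*255; wb=cv2.morphologyEx(wb,cv2.MORPH_CLOSE,np.ones((5,5),np.uint8)); rect(c,win(wb,60,220,210,335),.073,'box')
```

```text
t 48.35 tcp [ 501.6 -295.7  197.3] open 60.9
(502.6, -298, 6, -5) -> [-0.16, 19.13, 0.24] [0.07, 0.13, 0.13]
old house xy mm 458.7 -70.2 size 40 56 ang 89.8
box xy mm 509.9 297.3 size 241 178 ang 86.8
```

House is back at its lip (459,−71). Now the lid.

step_arm:
  motion:
    - [0.3, -0.1, 4, 0.2, 0, 0, 0]
    - [0.3, -0.1, 8, 0.2, 0, 0, 0]
    - [0.3, -0.1, 12, 0.2, 0, 0, 0]
    - [0.3, -0.1, 15, 0.2, 0, 0, 0]
    - [0.3, -0.1, 17, 0.2, 0, 0, 0]
    - [0.3, -0.1, 17, 0.2, 0, 0, 0]
    - [0.3, -0.1, 17, 0.2, 0, 0, 0]

```text
t: 49.1
tcp_pos: [0.5029, -0.2989, 0.0283]
tool_rot: [-0.092, -2.177, 2.177]
contact_force: [0.5, 0.2, 0.3]
opening: 0.0607
```

Run:
```python
from h import *
mv([(502.6,-298,6,-5)])
```

```text
t 49.1 tcp [ 502.9 -298.9   28.3] open 60.7
(502.6, -298, 6, -5) -> [0.03, 2.23, -0.09] [0.01, 0.09, 0.06]
```

step_arm:
  motion:
    - [0.3, 0, 1, -0.1, 0, 0, 0]
    - [0.3, 0, 2.2, -0.1, 0, 0, 0]
    - [0.3, 0, 2.2, -0.1, 0, 0, 0]
    - [-1, 0, 2.2, -0.1, 0, 0, 0]
    - [-1, 0, 2.2, -0.1, 0, 0, 0]
    - [-1, 0, 2.2, -0.1, 0, 0, 0]
    - [-1, 0, 2.2, -0.1, 0, 0, 0]
    - [-1, 0, 2.2, -0.1, 0, 0, 0]
    - [-1, 0, 2.2, -0.1, 0, 0, 0]
    - [-1, 0, 2.2, -0.1, 0, 0, 0]

```text
t: 50.1
tcp_pos: [0.5028, -0.2986, 0.006]
tool_rot: [-0.094, -2.177, 2.176]
contact_force: [0.2, 0.3, 1.8]
opening: 0.0298
```

step_arm:
  motion:
    - [-1, 0, -0.5, 0, 0, 0, 0]
    - [-1, 0, -2, 0, 0, 0, 0]
    - [-1, 0, -6, 0, 0, 0, 0]
    - [-1, 0, -11, 0, 0, 0, 0]
    - [-1, 0, -16, 0, 0, 0, 0]
    - [-1, 0, -20, 0, 0, 0, 0]
    - [-1, 0, -20, 0, 0, 0, 0]
    - [-1, 0, -20, 0, 0, 0, 0]

```text
t: 50.9
tcp_pos: [0.5032, -0.2989, 0.2074]
tool_rot: [-0.096, -2.176, 2.179]
contact_force: [0.1, -0.1, -2.9]
opening: 0.0293
```

Run:
```python
from h import *
mv([(510.2,305.4,205,-3.3)])
```

```text
t 50.9 tcp [ 503.2 -298.9  207.4] open 29.3
(510.2, 305.4, 205, -3.3) -> [4.54, 0.15, -60.26] [-0.08, -1.67, -0.07]
```

step_arm:
  motion:
    - [-1, 0.4, 0, -5, 0, 0, 0]
    - [-1, 0.8, 0, -10, 0, -0.5, 0]
    - [-1, 1.2, 0, -15, 0, -1, 0]
    - [-1, 1.6, 0, -20, 0, -1.7, 0]
    - [-1, 2, 0, -25, 0, -1.7, 0]
    - [-1, 2.4, 0, -30, 0, -1.7, 0]
    - [-1, 2.8, 0, -35, 0, -1.7, 0]
    - [-1, 3.2, 0, -40, 0, -1.7, 0]
    - [-1, 3.6, 0, -45, 0, -1.7, 0]
    - [-1, 4, 0, -50, 0, -1.7, 0]
    - [-1, 4.3, 0, -54, 0, -1.7, 0]
    - [-1, 4.5, 0, -58, 0, -1.7, 0]

```text
t: 52.1
tcp_pos: [0.5056, 0.2845, 0.2026]
tool_rot: [-0.054, -2.187, 2.192]
contact_force: [0.7, -0.8, -1.0]
opening: 0.0296
```

step_arm:
  motion:
    - [-1, 0, 0, -1, 0, 0, 0]
    - [-1, 0, 0, -2, 0, 0, 0]
    - [-1, 0, 0, -2, 0, 0, 0]
    - [-1, 0, 0, -2, 0, 0, 0]
    - [-1, 0, 0, -2, 0, 0, 0]

```text
t: 52.6
tcp_pos: [0.5095, 0.3017, 0.2058]
tool_rot: [-0.063, -2.19, 2.191]
contact_force: [0.8, 0.1, -1.1]
opening: 0.0291
```

Run:
```python
from h import *
mv([(510.2,305.4,90,-3.3)])
```

```text
t 52.6 tcp [509.5 301.7 205.8] open 29.1
(510.2, 305.4, 90, -3.3) -> [-0.07, 11.58, -0.38] [-0.01, -0.08, 0.1]
```

step_arm:
  motion:
    - [-1, -0.1, 3, -0.4, 0, 0, 0]
    - [-1, -0.1, 6, -0.4, 0, 0, 0]
    - [-1, -0.1, 9, -0.4, 0, 0, 0]
    - [-1, -0.1, 11.5, -0.4, 0, 0, 0]
    - [-1, -0.1, 11.5, -0.4, 0, 0, 0]
    - [-1, -0.1, 11.5, -0.4, 0, 0, 0]

```text
t: 53.2
tcp_pos: [0.5108, 0.3063, 0.0913]
tool_rot: [-0.062, -2.191, 2.191]
contact_force: [0.2, -0.2, -0.6]
opening: 0.0295
```

Run:
```python
from h import *
mv([(510.2,305.4,72,-3.3)])
```

```text
t 53.2 tcp [510.8 306.3  91.3] open 29.5
(510.2, 305.4, 72, -3.3) -> [0.05, 1.93, 0.09] [0.01, -0.04, 0.09]
```

step_arm:
  motion:
    - [-1, 0.1, 0.5, 0.1, 0, 0, 0]
    - [-1, 0.1, 1, 0.1, 0, 0, 0]
    - [-1, 0.1, 1.5, 0.1, 0, 0, 0]
    - [-1, 0.1, 1.8, 0.1, 0, 0, 0]
    - [-1, 0.1, 1.8, 0.1, 0, 0, 0]

```text
t: 53.7
tcp_pos: [0.5089, 0.306, 0.0724]
tool_rot: [-0.06, -2.191, 2.191]
contact_force: [0.1, 0.6, -1.6]
opening: 0.0293
```

step_arm:
  motion:
    - [-1, 0, 0.1, 0, 0, 0, 0]
    - [-1, 0, 0.2, 0, 0, 0, 0]
    - [-1, 0, 0.2, 0, 0, 0, 0]

```text
t: 54.0
tcp_pos: [0.5095, 0.3063, 0.0711]
tool_rot: [-0.061, -2.193, 2.191]
contact_force: [0.4, -0.6, -1.7]
opening: 0.0292
```

It went down without hitting the rim, to seated height. Release and retreat.

step_arm:
  motion:
    - [0.3, 0, 0, 0, 0, 0, 0]
    - [0.3, 0, 0, 0, 0, 0, 0]
    - [0.3, 0, 0, 0, 0, 0, 0]
    - [0.3, 0, 0, 0, 0, 0, 0]
    - [0.3, 0, -2, 0, 0, 0, 0]
    - [0.3, 0, -7, 0, 0, 0, 0]
    - [0.3, 0, -12, 0, 0, 0, 0]
    - [0.3, 0, -16, 0, 0, 0, 0]
    - [0.3, 0, -16, 4, 0, 0, 0]
    - [0.3, 0, -16, 8, 0, 0, 0]
    - [0.3, 0, -16, 12, 0, 0, 0]
    - [0.3, 0, -16, 16, 0, 0, 0]

```text
t: 55.2
tcp_pos: [0.5002, 0.145, 0.2313]
tool_rot: [-0.061, -2.193, 2.192]
contact_force: [0.3, -0.0, 0.8]
opening: 0.0612
```

step_arm:
  motion:
    - [0.3, 0, -1, 5, 0, 0, 0]
    - [0.3, 0, -1, 10, 0, 0, 0]
    - [0.3, 0, -1, 15, 0, 0, 0]
    - [0.3, 0, -1, 20, 0, 0, 0]
    - [0.3, 0, -1, 25, 0, 0, 0]
    - [0.3, 0, -1, 30, 0, 0, 0]
    - [0.3, 0, -1, 35, 0, 0, 0]
    - [0.3, 0, -1, 40, 0, 0, 0]
    - [0.3, 0, -1, 45, 0, 0, 0]
    - [0.3, 0, -1, 45, 0, 0, 0]
    - [0.3, 0, -1, 45, 0, 0, 0]
    - [0.3, 0, -1, 45, 0, 0, 0]

```text
t: 56.4
tcp_pos: [0.4748, -0.3019, 0.2407]
tool_rot: [-0.06, -2.193, 2.191]
contact_force: [-0.8, 1.4, 0.1]
opening: 0.0609
```

Run:
```python
from meas import *
T=np.ascontiguousarray(save('top','t10')[:,:,::-1]); s=save('scene','s10')[:,:,::-1]; c=info('top'); H,S,V=cv2.split(cv2.cvtColor(T,cv2.COLOR_BGR2HSV))
wood=((S>105)&(H<25)&(V>40)).astype(np.uint8)*255
for n,z,w in[('old house',.043,(325,388,285,330)),('new h front',.043,(330,364,247,285)),('new h rear',.043,(330,364,205,247)),('old tun',.058,(250,286,297,340)),('new tun',.058,(250,286,255,297))]: rect(c,win(wood,*w),z,n)
wb=((S<30)&(V>90)).astype(np.uint8)*255; rect(c,win(wb,60,215,210,335),.078,'lid')
cv2.imwrite('pics/end.png',np.hstack([cv2.resize(T[160:350,50:540],(400,155*2)),cv2.resize(s[130:350,100:540],(400,310))]))
st=readout.read_state(); print(st['t'],st['tcp_pos'],st['contact_force'])
```

```text
old house xy mm 457.8 -70.2 size 40 54 ang 89.8
new h front xy mm 528.4 -71.6 size 43 58 ang 89.8
new h rear xy mm 598.3 -68.5 size 43 63 ang 89.3
old tun xy mm 433.2 75.5 size 53 43 ang 0.3
new tun xy mm 506.3 75.0 size 54 43 ang 0.4
lid xy mm 509.5 308.0 size 231 182 ang 86.8
56.5 [ 0.47511595 -0.30132507  0.2408794 ] [-0.9248057   0.03921579 -0.62218518]
```

View pics/end.png

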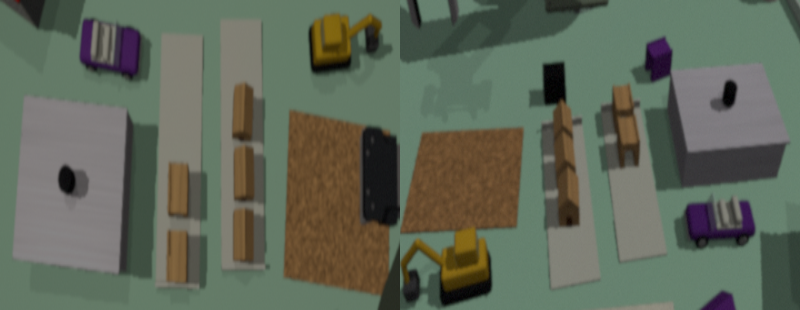

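The final view shows everything in place: the lid flat on the box, two tunnels and three houses in line in their own rows, and the vehicles untouched. I'll hand it in.

```bash
python3 -c "
from station import job; print(job.finish_job())"
```

```text
the job is handed in; nothing more can be done
None
```

The job is done and handed in at about 56 s of the 210 s allowed; no verdict came back. One old house and one old tunnel are forward at their lips. The lid went to the middle of the mat. The box's one tunnel and two houses stand behind the old blocks in their own rows, and the lid is back on the box.

**Last checks (top camera)**
- **Old blocks:** the house is about −99 mm and the tunnel about −103 mm along their rows; the limit is −86 mm.
- **New blocks:** the houses are at about −29 and +41 mm and the tunnel at about −30 mm. All five blocks are within about 3 mm of their centre lines.
- **Lid:** it lies within about 2–3 mm of where it was first found, at the same angle. It lowered to seated height without catching the rim.
- **Vehicles:** they look unmoved in the final picture; I did not measure this.

**What went wrong or disagreed**
- **Fingertips:** they behaved as if about 30 mm higher than stated, about 16 mm behind the TCP instead of 14 mm ahead of it. My first grasp closed just above the knob, so I probed down slowly and gripped lower.
- **Old house knocked aside:** partway through it was about 36 mm off its line. I put it back before closing the lid. I did not feel for the lip again, so it may stand a few millimetres off it.
- **Board measurements:** the top and wrist cameras differed by about 4 mm on where the boards end, so I used values in between.

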